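Load a bench tester with staggered slotted masses

TASK

Get the load tester ready for a test: first turn its dial until the white pointer is on the red lock mark, then, with the dial left locked, load every slotted mass on the bench onto the weight carrier, lying flat one on another and pushed home on the stem, each with its slot turned at least 60 degrees away from the slot of the mass directly below so that none can slide off. Then turn the dial until the pointer is on the green tab, without shifting the tab, and leave the bracket and the stack of plates where they are.

Things in the scene. Friction and masses are not known exactly. Their poses are not given: they have to be found in the camera images.
- dial_axis (a point): Load tester's lock dial: a point on its vertical turning axis, 80 mm above the bench, half-way up its upright black bar grip (58 long, 14 wide; foot 66, top 97 mm above the bench). The bar stands on a black disc of radius 34 mm on a blue housing 116 mm square, top 57.5 mm above the bench. Turns stiffly (about 0.1 N m), stays where left, stops 109 degrees either side of the red mark.
- dial_mark (a point): Tip of the white pointer at the dial's edge, 44 mm from the turning axis, in line with one end of the bar grip (the end whose top carries a white line); it turns with the dial. It starts 40 to 86 degrees anticlockwise (seen from above) from the red mark.
- lock_mark (a point): Red mark (LOCK position) on the fixed white dial face, 44 mm from the dial's axis, at the pointer's radius.
- test_mark (a point): Inner end of the green tab (TEST position) on the white dial face, at the pointer's 44 mm radius; the tab is 2.5 mm high, 34 to 86 degrees clockwise (seen from above) from the red mark. Where it is set differs each time and it must stay there.
- pan (a point): Weight carrier, on the tester's grey base plate (120 x 330 x 12 mm), 200 mm from the dial's axis: centre of the flat top of its round yellow pan (radius 75 mm), 17 mm above the bench, on the axis of the upright stem. Stem 7 mm thick, up to a red head 20 mm wide that begins 45 mm and ends 51 mm above the pan. The head is wider than a slot: masses come in sideways below it. z up.
- mass1_centre (a point): Slotted steel mass, a disc 60 mm across, 8 mm thick, 0.11-0.21 kg; flats 58 mm apart on its +y and -y sides. A slot 12 mm wide runs from the rim to 4 mm past the centre: pushed home, the disc is centred on the stem. Point: disc centre, half-way up; x points out through the slot's mouth, z up. Starts flat on the bench. None if absent.
- mass1_mouth (a point): Middle of the slot's open mouth at the rim of mass 1, half-way up, 30 mm from its centre. None if absent.
- mass2_centre (a point): Slotted brass mass, a disc 60 mm across, 8 mm thick, 0.11-0.21 kg; flats 58 mm apart on its +y and -y sides. A slot 12 mm wide runs from the rim to 4 mm past the centre: pushed home, the disc is centred on the stem. Point: disc centre, half-way up; x points out through the slot's mouth, z up. Starts flat on the bench. None if absent.
- mass2_mouth (a point): Middle of the slot's open mouth at the rim of mass 2, half-way up, 30 mm from its centre. None if absent.
- mass3_centre (a point): Slotted steel mass, a disc 60 mm across, 8 mm thick, 0.11-0.21 kg; flats 58 mm apart on its +y and -y sides. A slot 12 mm wide runs from the rim to 4 mm past the centre: pushed home, the disc is centred on the stem. Point: disc centre, half-way up; x points out through the slot's mouth, z up. Starts flat on the bench. None if absent.
- mass3_mouth (a point): Middle of the slot's open mouth at the rim of mass 3, half-way up, 30 mm from its centre. None if absent.
- mass4_centre (a point): Slotted brass mass, a disc 60 mm across, 8 mm thick, 0.11-0.21 kg; flats 58 mm apart on its +y and -y sides. A slot 12 mm wide runs from the rim to 4 mm past the centre: pushed home, the disc is centred on the stem. Point: disc centre, half-way up; x points out through the slot's mouth, z up. Starts flat on the bench. None if absent.
- mass4_mouth (a point): Middle of the slot's open mouth at the rim of mass 4, half-way up, 30 mm from its centre. None if absent.
- mass5_centre (a point): Slotted steel mass, a disc 60 mm across, 8 mm thick, 0.11-0.21 kg; flats 58 mm apart on its +y and -y sides. A slot 12 mm wide runs from the rim to 4 mm past the centre: pushed home, the disc is centred on the stem. Point: disc centre, half-way up; x points out through the slot's mouth, z up. Starts flat on the bench. None if absent.
- mass5_mouth (a point): Middle of the slot's open mouth at the rim of mass 5, half-way up, 30 mm from its centre. None if absent.
- bracket: Bent dark steel bracket 60 x 110 mm, 52 mm high; origin under its middle. A bystander, to be left alone.
- plate_stack: Stack of cut dark steel plates 130 x 90 mm, 30 mm high; origin under its middle. A bystander, to be left alone.
Not all that is in view belongs to the job. Leave any blue look-alike of the part that bears mass5_centre alone.

How it is judged:
By the outcome, as a careful person would: the job done as asked, in the order asked, and still so for the second after the job is handed in, with the robot touching nothing.
Of mass1, mass2, mass3, mass4, mass5 only 4 to 5 are there at a start; the rules pass over those that are not, and their reading is None.
At some moment in a run one of mass1, mass2, mass3, mass4, mass5 may be knocked a few centimetres aside while the robot is not near it.
It also fails if it takes over 210 s, if anything falls off the work surface, if the arm or the gripper's body presses on something with over 40 N, if the wrist force passes 120 N, or if a joint passes its speed limit or range.

ROBOT

A 6-joint arm with a two-finger parallel gripper is mounted at the origin on the work surface. World frame = base frame: x ahead of the robot, y to its left, z up, the work surface at z = 0. Lengths are in m, angles in degrees, forces in N, time in s.
With the tool pointing down it reaches from about 0.25 to 0.725 m from the base axis. Payload 9.7 kg.
Tool frame: the origin (TCP) lies at the very end of the fingers, on their centre line; the grasp point (between the pads) lies 19 mm behind it; z points along the fingers, y is the line along which they close (so a half turn about z gives the same grasp; the last joint's range is limited). The gripper opens to 85 mm and grips with 20 to 120 N. Pads are 22 mm wide; open, the fingers measure 114 mm over their backs; the gripper's body (76 mm by 85 mm) begins 54 mm behind the grasp point. The pads swing forward as they close: fully open they stand 13 mm farther back than shut.
Start: joints at [-73.568, 4.979, 10.078, 95.1, 0, 90], TCP at [0.156, -0.528, 0.231] pointing down, gripper open.
Joint ranges: [-179.16, 179.16], [-48.56, 103.87], [-65.8, 70.77], [-126.05, 130.52], [-82.76, 87.17], [-180, 180]. Speed limits (degrees/s): [127.2, 127.2, 147.25, 180, 180, 180].

INTERFACE

Orientations are given as [roll, pitch, yaw] about the fixed x, y, z axes, in that order (R = Rz(yaw) Ry(pitch) Rx(roll)).
In Python, from workcell import bot, viewer, finder gives the robot as it stands. The module is installed in compiled form; this text tells all that it offers.
- The arm moves only by the shell command python3 -m inch 'ROWS' [FORCE]. ROWS is JSON, a list that holds one entry, the list of rows, each a list of 7 numbers: the opening in per cent of the stroke, from 0 (shut) to 100 (fully open), then the shift along the tool's x, y, z in mm, then the turn, a rotation vector about the tool's x, y, z in degrees. In form: [[[grip, tx, ty, tz, ax, ay, az], ...]]. A call has 1 to 8 rows; each row shifts and turns the commanded pose from where the row before left it, along the tool's axes as they then stand; what a row does not reach is not made up. A row lasts 1/8 s, in which the tool goes at most 62.5 mm and 10.7 degrees, less where a joint would pass 70% of its speed; a pose out of reach is approached as far as the arm can. A call with a gripper value outside its range is refused whole. The fingers move at their own pace and stop on an object; FORCE is the grip in N (left out, the last holds). Time passes only in rows, so rows that do not move let the fingers close. It gives the time, the measured TCP pose, the force, the opening and the grip force at its end, in the units of the state.
- bot.get_obs(): the state, without advancing time (a new reading comes with each control period).
- viewer.camera(name): name is "scene" or "top" or "wrist"; returns a dict with "pixels" (480x640x3 uint8, red, green, blue), "vfov" (degrees; the focal length in pixels is half the picture's height over the tangent of half this angle, whatever the lens; pixels are square), "cx", "cy" (the principal point, pixels), "k1" (the pictures are not rectified: a ray, as slopes to the right and down, at radius r is drawn at 1 + k1 r^2 times it, then the intrinsics apply), "R" (3x3) and "t" (3): a world point X has camera coordinates R X + t. Camera axes: x right, y down, z forward; pixel columns grow to the right and rows downward; lengths in m; the calibration is good to about 2 mm. A picture is of the moment at which its call begins. There is no depth.
- bot.job_done(): hands the job in; it is judged then, once.
Trained networks look in the newest picture that a camera, given by its name, has taken for a name from the list of things; names that differ only in an ending like _2 or _b are one class to them, and where a whole thing is asked for, a point or a joint stands for the part that bears it (a point fixed in the world has none). Each returns a list of dicts, best first, with "conf" (0 to 1); they miss things now and then, are a little off and sometimes report something else, mostly with a low value. They report only what shows in the picture. A call takes as long as a camera call. They do not tell look-alikes from the thing itself.
- finder.outline_of(camera, thing): "pixels" (480x640 bool, what is visible of it) and "extent" ([centre column, centre row, width, height] in pixels, round what is visible of it).
- finder.mark_of(camera, thing): "position" ([column, row] in pixels: a listed point, or the origin of a listed thing).
The state is a dict: "time": time; "q": joint angles; "qd": joint speeds; "joint_efforts": joint torques, N m; "ee_pos": TCP position; "tcp_rot": TCP orientation; "wrist_force": force on the tool from outside, world axes, zero at the start; "torque": the same for the moment, N m; "opening": finger opening in m; "grasp_force": force on a finger pad.
Only numpy, scipy, OpenCV 4.12 (cv2) and the standard library are available. Lean on these libraries where they do the work, as an engineer would, in place of code of your own. Each camera call takes 0.05 s, during which the arm holds its last target. There are 200 camera calls.

## Working session

There is one attempt and no reset: what is moved stays moved. The work goes in short steps, Python scripts to look and compute and a shell command to move; the robot and the scene stay as the last step left them, time stands still between calls to the robot, and variables do not carry over. Pictures are saved under pics/ and viewed, at most 14 in all, crops included, and the job is handed in when it is done.

```bash
mkdir -p pics; cat > h.py <<'E'
import numpy as np, cv2
from workcell import bot, viewer, finder
def ray(c,px):
    f=240/np.tan(np.radians(c["vfov"]/2)); d=np.array([(px[0]-c["cx"])/f,(px[1]-c["cy"])/f])
    u=d.copy()
    for _ in range(20): u=d/(1+c["k1"]*(u@u))
    R=np.array(c["R"]);t=np.array(c["t"])
    return -R.T@t, R.T@np.array([u[0],u[1],1.])
def at(c,px,z):
    o,d=ray(c,px); return o+d*(z-o[2])/d[2]
def proj(c,X):
    p=np.array(c["R"])@np.array(X)+np.array(c["t"]); u=p[:2]/p[2]; u=u*(1+c["k1"]*(u@u))
    f=240/np.tan(np.radians(c["vfov"]/2)); return u*f+[c["cx"],c["cy"]]
def save(c,n): cv2.imwrite("pics/"+n+".png",c["pixels"][:,:,::-1])
E
cat > a.py <<'E'
from h import *
for cam in ("top","scene"):
    c=viewer.camera(cam); save(c,cam+"0")
    print(cam,-np.array(c["R"]).T@np.array(c["t"]))
    for n,z in [("dial_axis",.08),("dial_mark",.06),("lock_mark",.058),("test_mark",.06),("pan",.017)]+[(f"mass{i}_{k}",.004) for i in range(1,6) for k in("centre","mouth")]:
        for r in finder.mark_of(cam,n)[:3]:
            print(n,round(r["conf"],2),np.round(r["position"]),np.round(at(c,r["position"],z)*1000))
o=bot.get_obs();print(o["time"],o["ee_pos"],o["tcp_rot"],o["opening"])
E
python3 a.py
```

```text
top [0.35082689 0.00282405 1.49118907]
dial_axis 0.67 [371. 281.] [ 440. -123.   80.]
dial_axis 0.65 [196. 234.] [543. 291.  80.]
dial_axis 0.53 [468. 268.] [ 476. -351.   80.]
dial_mark 0.72 [283. 264.] [478.  86.  60.]
dial_mark 0.62 [216. 240.] [531. 248.  60.]
dial_mark 0.57 [362. 214.] [ 601. -100.   60.]
lock_mark 0.68 [191. 248.] [512. 307.  58.]
lock_mark 0.56 [196. 235.] [543. 297.  58.]
test_mark 0.45 [460. 274.] [ 461. -335.   60.]
test_mark 0.38 [178. 236.] [539. 339.  60.]
test_mark 0.33 [322. 149.] [762.  -1.  60.]
pan 0.83 [281. 261.] [487.  94.  17.]
mass1_centre 0.63 [182. 236.] [547. 344.   4.]
mass1_centre 0.57 [409. 310.] [ 374. -224.    4.]
mass1_mouth 0.77 [419. 317.] [ 359. -249.    4.]
mass2_centre 0.73 [362. 216.] [ 608. -106.    4.]
mass2_centre 0.32 [414. 226.] [ 584. -235.    4.]
mass2_mouth 0.87 [349. 216.] [605. -74.   4.]
mass2_mouth 0.41 [375. 270.] [ 473. -138.    4.]
mass2_mouth 0.35 [426. 217.] [ 607. -265.    4.]
mass3_centre 0.59 [468. 265.] [ 489. -370.    4.]
mass3_mouth 0.85 [460. 274.] [ 467. -349.    4.]
mass4_centre 0.77 [424. 220.] [ 601. -
[... 885 characters left out ...]
.    4.]
mass2_mouth 0.65 [295. 234.] [587. -84.   4.]
mass3_centre 0.68 [282. 149.] [ 499. -366.    4.]
mass3_mouth 0.66 [293. 151.] [ 473. -346.    4.]
mass3_mouth 0.37 [336. 207.] [ 448. -113.    4.]
mass4_mouth 0.61 [270. 192.] [ 592. -241.    4.]
mass4_mouth 0.42 [389. 355.] [524. 318.   4.]
mass5_centre 0.82 [332. 201.] [ 447. -136.    4.]
mass5_centre 0.62 [376. 214.] [359. -47.   4.]
mass5_centre 0.55 [308. 181.] [ 478. -228.    4.]
mass5_mouth 0.86 [377. 204.] [339. -74.   4.]
mass5_mouth 0.82 [301. 191.] [ 511. -205.    4.]
mass5_mouth 0.75 [325. 202.] [ 467. -142.    4.]
1.6 [ 0.15558187 -0.52751668  0.23125898] [-1.79997040e+02  1.54947946e-03  1.64327564e+01] 0.08539086933103719
```

```bash
python3 -c "
import cv2
a=cv2.imread('pics/top0.png')[180:350,150:510]
cv2.imwrite('pics/c0.png',cv2.resize(a,(800,378),interpolation=cv2.INTER_CUBIC))"
```

```text
(no output)
```

View pics/c0.png

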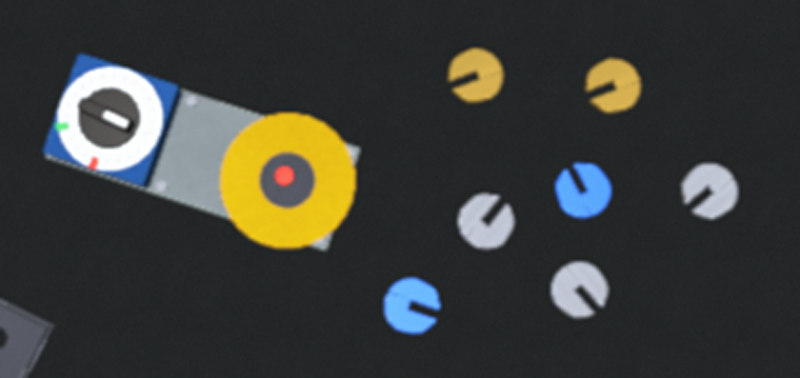

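View pics/scene0.png

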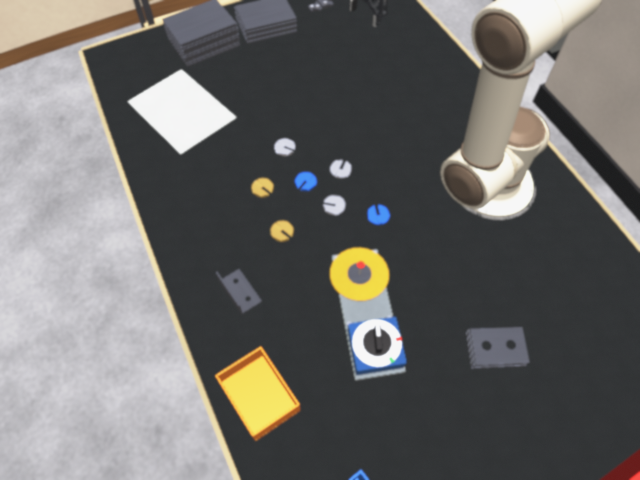

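The top crop (scale 2.22, origin 150,180) shows these things:
- **Tester:** yellow pan at (287,178). Dial at (108,117), with the white pointer to its right, the red mark at (94,163) and the green tab at (62,127).
- **Masses to load (5):** steel at crop (486,221), (579,290) and (709,191); brass at (475,75) and (613,85).
- **Left alone:** the blue look-alikes at (583,190) and (412,305). They don't match the steel or brass description.

I'll go to the dial first.

```bash
cat >> h.py <<'E'
def go(x,y,z,yaw):
    """print tool-axis shift(mm) in present axes and yaw turn az needed"""
    o=bot.get_obs(); p=np.array(o["ee_pos"]); r=o["tcp_rot"]
    from scipy.spatial.transform import Rotation as Ro
    R=Ro.from_euler("xyz",r,degrees=True).as_matrix()
    d=R.T@(np.array([x,y,z])-p*1000)
    az=-((yaw-r[2]+180)%360-180)
    c,s=np.cos(np.radians(az)),np.sin(np.radians(az))
    print("t",round(o["time"],1),"pos",np.round(p*1000,1),"rot",np.round(r,1),"q1,q6",np.round([o["q"][0],o["q"][5]],1),"F",np.round(o["wrist_force"],1),"open",round(o["opening"]*1000,1),"| shift now",np.round(d,1),"turn",round(az,1),"| shift after turn",np.round([c*d[0]+s*d[1],-s*d[0]+c*d[1],d[2]],1))
E
python3 -m inch '[[[100,40,-45,0,0,0,0],[100,40,-45,0,0,0,0],[100,40,-45,0,0,0,0],[100,40,-45,0,0,0,0],[100,40,-45,0,0,0,0],[100,40,-45,0,0,0,0],[100,40,-45,0,0,0,0],[100,0,0,0,0,0,0]]]' 30
python3 - <<'E'
from h import *
go(480,240,231,70)
c=viewer.camera("wrist");save(c,"w0");print(c["vfov"],c["t"],-np.array(c["R"]).T@np.array(c["t"]),c["R"][2])
E
```

```text
time: 2.6
ee_pos: [0.3364, -0.1427, 0.2315]
tcp_rot: [180.0, -0.1, 16.9]
wrist_force: [0.4, -0.2, 0.6]
opening: 0.0859
grasp_force: 0.0
t 2.6 pos [ 336.4 -142.7  231.5] rot [ 1.80e+02 -1.00e-01  1.69e+01] q1,q6 [-23.  140.1] F [ 0.4 -0.2  0.6] open 85.9 | shift now [ 248.6 -324.5    0.7] turn -53.1 | shift after turn [408.7   4.1   0.7]
66.53768728282509 [-0.23366003  0.22443513  0.46944499] [ 0.41450978 -0.11791431  0.37366374] [-0.30439192 -0.09296228 -0.94799978]
```

```bash
python3 -m inch '[[[100,0,0,0,0,0,-10],[100,0,0,0,0,0,-10],[100,0,0,0,0,0,-10],[100,0,0,0,0,0,-10],[100,0,0,0,0,0,-10],[100,0,0,0,0,0,-10],[100,0,0,0,0,0,-10],[100,0,0,0,0,0,-10]]]' >/dev/null
python3 -m inch '[[[100,0,0,0,0,0,-10],[100,0,0,0,0,0,-10],[100,0,0,0,0,0,-10],[100,0,0,0,0,0,-10],[100,0,0,0,0,0,-10],[100,0,0,0,0,0,-10],[100,0,0,0,0,0,-10],[100,0,0,0,0,0,-10]]]' >/dev/null
python3 -m inch '[[[100,0,0,0,0,0,-10],[100,0,0,0,0,0,-10],[100,0,0,0,0,0,-10],[100,0,0,0,0,0,-10],[100,0,0,0,0,0,-10],[100,0,0,0,0,0,-10],[100,0,0,0,0,0,-8],[100,0,0,0,0,0,0]]]' >/dev/null
python3 - <<'E'
from h import *
go(544,290,231,250)
E
```

```text
t 5.7 pos [ 334.6 -147.3  231.3] rot [-180.    -0.  -115.8] q1,q6 [-23.8 -88. ] F [ 0.  -1.1  0.2] open 85.3 | shift now [-4.849e+02  1.500e+00  2.000e-01] turn -5.8 | shift after turn [-4.826e+02 -4.720e+01  2.000e-01]
```

View pics/w0.png

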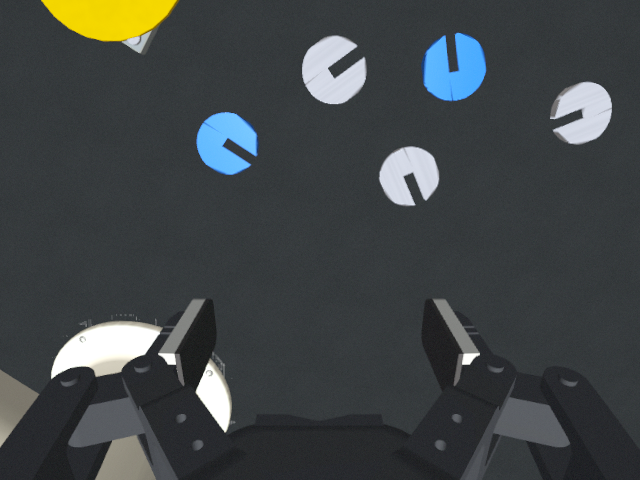

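The wrist view shows three steel masses (334,70), (409,176), (581,113), two blue look-alikes (454,66), (227,143), and the fingers at the bottom. Next I'll move past the dial to look at it.

```bash
python3 -m inch '[[[100,-60,0,0,0,0,0],[100,-60,0,0,0,0,0],[100,-60,0,0,0,0,0],[100,-60,0,0,0,0,0],[100,-60,0,0,0,0,0],[100,-60,0,0,0,0,0],[100,-60,0,0,0,0,0],[100,-60,0,0,0,0,0]]]' >/dev/null
python3 -m inch '[[[100,-60,0,0,0,0,0],[100,0,0,0,0,0,0],[100,0,0,0,0,0,0]]]' 
cat > d.py <<'E'
from h import *; import sys
go(544,290,231,250)
cs={k:viewer.camera(k) for k in("wrist","top","scene")};save(cs["wrist"],sys.argv[1])
for cam in cs:
  for n,z in [("dial_axis",.08),("dial_mark",.062),("lock_mark",.0585),("test_mark",.060),("pan",.017)]:
    for r in finder.mark_of(cam,n)[:2]:
        print(cam,n,round(r["conf"],2),np.round(r["position"]),np.round(at(cs[cam],r["position"],z)*1000,1))
E
python3 d.py w1
```

```text
time: 7.02
ee_pos: [0.5684, 0.34, 0.2306]
tcp_rot: [180.0, -0.1, -115.7]
wrist_force: [-0.1, 0.5, 0.3]
opening: 0.0857
grasp_force: 0.0
t 7.0 pos [568.4 340.  230.6] rot [ 1.800e+02 -1.000e-01 -1.157e+02] q1,q6 [ 30.9 -33.4] F [-0.1  0.5  0.3] open 85.7 | shift now [55.7  0.3 -0.3] turn -5.7 | shift after turn [55.4  5.8 -0.3]
wrist dial_axis 0.57 [310. 143.] [550.6 288.5  80. ]
wrist dial_mark 0.85 [309.  87.] [532.9 250.3  62. ]
wrist lock_mark 0.61 [364. 133.] [507.1 302.8  58.5]
wrist test_mark 0.64 [344. 184.] [540.5 334.   60. ]
wrist pan 0.3 [310. 144.] [554.7 294.3  17. ]
top dial_axis 0.57 [196. 232.] [545.3 292.3  80. ]
top dial_axis 0.5 [283. 261.] [481.3  84.5  80. ]
top dial_mark 0.77 [216. 243.] [523.7 247.2  62. ]
top dial_mark 0.38 [194. 248.] [510.3 300.1  62. ]
top lock_mark 0.58 [193. 247.] [513.8 301.7  58.5]
top lock_mark 0.51 [355. 220.] [588.4 -84.2  58.5]
top test_mark 0.58 [178. 235.] [541.  340.5  60. ]
top test_mark 0.41 [319. 148.] [763.9   5.6  60. ]
top pan 0.68 [282. 264.] [481.1  90.2  17. ]
scene dial_axis 0.95 [380. 338.] [541.8 289.   80. ]
scene dial_mark 0.74 [376. 324.] [529.4 251.3  62. ]
scene lock_mark 0.82 [393. 341.] [513.4 303.   58.5]
scene test_mark 0.59 [385. 355.] [546.7 326.2  60. ]
scene pan 0.98 [361. 274.] [484.9 102.3  17. ]
scene pan 0.66 [260. 188.] [ 613.4 -255.    17. ]
```

View pics/w1.png

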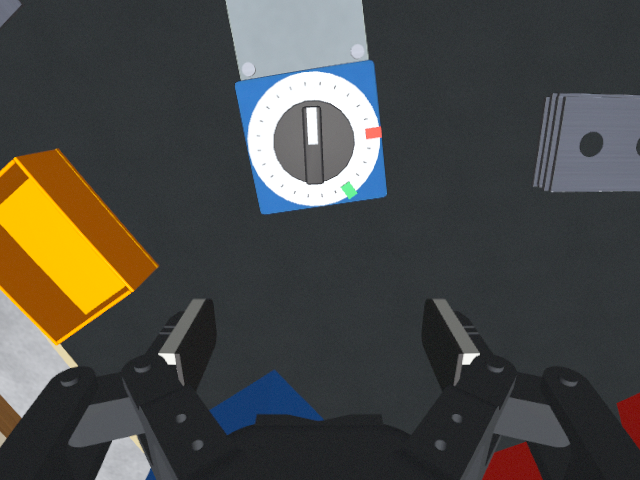

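The dial is sharp here: bar from (312,107) to (315,183), white face centred about (314,138), red mark (374,132), green tab (349,190).

```bash
cat > e.py <<'E'
from h import *
def meas(c,verbose=1):
    im=c["pixels"].astype(int); r,g,b=im[...,0],im[...,1],im[...,2]
    def blob(m,near=None):
        n,l,st,ce=cv2.connectedComponentsWithStats(m.astype(np.uint8))
        return l,st,ce
    f=(r>190)&(g>190)&(b>190)
    l,st,ce=blob(f); k=1+np.argmax(st[1:,4])   # white face ring
    cn,_=cv2.findContours((l==k).astype(np.uint8),cv2.RETR_EXTERNAL,cv2.CHAIN_APPROX_NONE)
    hull=cv2.convexHull(max(cn,key=len))[:,0]
    P=np.array([at(c,p,.058)[:2]*1000 for p in hull.astype(float)])
    A=np.c_[2*P,np.ones(len(P))]; s=np.linalg.lstsq(A,(P**2).sum(1),rcond=None)[0]; C=s[:2]; R=np.sqrt(s[2]+C@C)
    out={"C":np.round(C,1),"R":round(R,1)}
    pc=proj(c,[*C/1000,.058]); yy,xx=np.mgrid[:480,:640]; near=np.hypot(xx-pc[0],yy-pc[1])<85
    for n,m,z in(("red",(r>180)&(g<130)&(b<130)&near,.0585),("green",(g>160)&(r<120)&(b<150)&near,.060)):
        ys,xs=np.nonzero(m); Q=np.array([at(c,(x,y),z)[:2]*1000-C for x,y in zip(xs,ys)])
        mq=Q.mean(0); out[n]=(round(np.degrees(np.arctan2(mq[1],mq[0])),1),np.round(np.sort(np.hypot(*Q.T))[[0,-1]],1))
    wl=f&(l!=k)&(np.hypot(xx-pc[0],yy-pc[1])<60)
    l2,st2,ce2=blob(wl)
    if len(st2)>1:
        k2=1+np.argmax(st2[1:,4]); q=at(c,ce2[k2],.097)[:2]*1000-C; out["line"]=(np.round(ce2[k2]),st2[k2][4],round(np.degrees(np.arctan2(q[1],q[0])),1),np.round(q,1))
        ys,xs=np.nonzero(l2==k2); Q=np.array([at(c,(x,y),.097)[:2]*1000 for x,y in zip(xs,ys)])
        v=np.linalg.svd(Q-Q.mean(0))[2][0]; v*=np.sign(v@q); out["lineaxis"]=round(np.degrees(np.arctan2(v[1],v[0])),1)
    return out
if __name__=="__main__":
    c=viewer.camera("wrist"); m=meas(c); print(m); go(*m["C"],200,m.get("lineaxis",0))
E
python3 e.py
```

```text
{'C': array([548.6, 290.5]), 'R': np.float64(55.7), 'red': (np.float64(163.0), array([44.4, 57.2])), 'green': (np.float64(101.1), array([44.9, 54.8])), 'line': (array([311., 124.]), np.int32(367), np.float64(-113.2), array([ -6. , -13.9])), 'lineaxis': np.float64(-113.4)}
t 8.0 pos [568.1 341.  231.2] rot [ 180.    -0.  -115.6] q1,q6 [ 31.  -33.5] F [ 0.4  1.3 -0.6] open 85.7 | shift now [53.9 -4.2 31.2] turn -2.2 | shift after turn [54.1 -2.2 31.2]
```

```bash
python3 -m inch '[[[100,0,0,0,0,0,-2.2],[100,54,-1.5,0,0,0,0],[70,0,0,50,0,0,0],[60,0,0,50,0,0,0],[60,0,0,30,0,0,0],[60,0,0,20,0,0,0],[60,0,0,9,0,0,0],[60,0,0,0,0,0,0]]]'
python3 -c "
from h import *
go(547.5,290.5,72,-113.4)"
```

```text
time: 8.98
ee_pos: [0.548, 0.2907, 0.0722]
tcp_rot: [180.0, -0.0, -113.4]
wrist_force: [-0.7, -0.3, -0.0]
opening: 0.0514
grasp_force: 0.0
t 9.0 pos [548.  290.7  72.2] rot [ 180.    -0.  -113.4] q1,q6 [ 27.9 -38.7] F [-0.7 -0.3 -0. ] open 51.4 | shift now [0.4 0.3 0.2] turn 0.0 | shift after turn [0.4 0.3 0.2]
```

```bash
python3 -m inch '[[[0,0,0,0,0,0,0],[0,0,0,0,0,0,0],[0,0,0,0,0,0,0],[0,0,0,0,0,0,0],[0,0,0,0,0,0,0],[0,0,0,0,0,0,0]]]' 60
python3 -c "
from h import *
go(547.5,290.5,72,-113.4)"
```

```text
time: 9.72
ee_pos: [0.5492, 0.2907, 0.0736]
tcp_rot: [-179.9, 0.1, -113.4]
wrist_force: [6.0, -2.4, 5.6]
opening: 0.0131
grasp_force: 61.4
t 9.7 pos [549.2 290.7  73.6] rot [-1.799e+02  1.000e-01 -1.134e+02] q1,q6 [ 27.9 -38.7] F [ 6.  -2.4  5.6] open 13.1 | shift now [0.9 1.5 1.6] turn 0.0 | shift after turn [0.9 1.5 1.6]
```

```bash
python3 -m inch '[[[0,0,-1,-2,0,0,0],[0,0,0,0,0,0,9.5],[0,0,0,0,0,0,9.5],[0,0,0,0,0,0,9.5],[0,0,0,0,0,0,9.5],[0,0,0,0,0,0,9.5],[0,0,0,0,0,0,9.5],[0,0,0,0,0,0,9.5]]]'
python3 -m inch '[[[0,0,0,0,0,0,9.5],[0,0,0,0,0,0,7.5],[0,0,0,0,0,0,0],[0,0,0,0,0,0,0]]]'
python3 -c "
from h import *
go(548.5,290.5,72,163)"
```

```text
time: 10.72
ee_pos: [0.5498, 0.2899, 0.0736]
tcp_rot: [-179.9, 0.1, 179.8]
wrist_force: [7.4, -3.2, -6.9]
opening: 0.0129
grasp_force: 59.9
time: 11.22
ee_pos: [0.5498, 0.2896, 0.0736]
tcp_rot: [-179.9, 0.1, 163.1]
wrist_force: [7.0, -3.0, -6.3]
opening: 0.0127
grasp_force: 59.9
t 11.2 pos [549.8 289.6  73.6] rot [-1.799e+02  1.000e-01  1.631e+02] q1,q6 [27.8 44.8] F [ 7.  -3.  -6.3] open 12.7 | shift now [1.5 0.5 1.6] turn 0.1 | shift after turn [1.5 0.5 1.6]
```

```bash
python3 -m inch '[[[60,0,0,0,0,0,0],[60,0,0,0,0,0,0],[60,0,0,0,0,0,0],[60,0,0,-50,0,0,0],[60,0,0,-60,0,0,0],[60,-30,0,-45,0,0,0],[60,-27,0,0,0,0,0],[60,0,0,0,0,0,0]]]'
python3 e.py; python3 -c "
from h import *
c=viewer.camera('wrist');save(c,'w2');print(at(c,(0,0),.06))"
```

```text
time: 12.22
ee_pos: [0.6047, 0.2734, 0.2289]
tcp_rot: [180.0, -0.0, 163.1]
wrist_force: [0.3, 0.5, -0.3]
opening: 0.0512
grasp_force: 0.0
{'C': array([548.6, 290.7]), 'R': np.float64(55.7), 'red': (np.float64(162.6), array([45.1, 57.2])), 'green': (np.float64(102.1), array([45.3, 45.4])), 'line': (array([318., 119.]), np.int32(379), np.float64(163.8), array([-14.3,   4.2])), 'lineaxis': np.float64(163.2)}
t 12.3 pos [603.7 273.6 228.6] rot [-1.800e+02 -1.000e-01  1.631e+02] q1,q6 [24.4 41.3] F [ 0.2 -0.4 -0.2] open 51.4 | shift now [57.6  0.3 28.6] turn -0.1 | shift after turn [57.6  0.4 28.6]
[0.36666303 0.08033246 0.06      ]
```

View pics/w2.png

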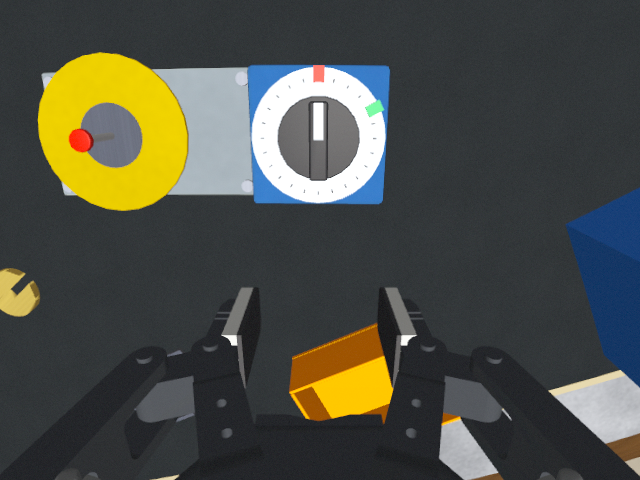

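The bar's white line at (318,120) is aligned with the red mark (318,74), measured 163.2–163.8° against 162.6–163°, so the dial is locked. Pan is at (113,132), red head (81,140), green tab (375,108). Next come the pan centre and the masses.

```bash
cat > p.py <<'E'
from h import *
def fit(P):
    A=np.c_[2*P,np.ones(len(P))]; s=np.linalg.lstsq(A,(P**2).sum(1),rcond=None)[0]; return s[:2],np.sqrt(s[2]+s[:2]@s[:2])
def pan(c):
    im=c["pixels"].astype(int); m=((im[...,0]>170)&(im[...,1]>140)&(im[...,2]<90)).astype(np.uint8)
    cn,_=cv2.findContours(m,cv2.RETR_EXTERNAL,cv2.CHAIN_APPROX_NONE)
    best=[]
    for k in cn:
        if len(k)<60: continue
        P=np.array([at(c,p,.017)[:2]*1000 for p in cv2.convexHull(k)[:,0].astype(float)]); C,R=fit(P)
        print("pan?",np.round(C,1),round(R,1),"res",np.round(np.std(np.hypot(*(P-C).T)),1))
def masses(c):
    im=c["pixels"]; hsv=cv2.cvtColor(im,cv2.COLOR_RGB2HSV); H,S,V=[hsv[...,i].astype(int) for i in range(3)]
    out=[]
    for n,m in(("steel",(S<60)&(V>140)),("brass",(abs(H-21)<7)&(S>80)&(V>110)),("blue",(abs(H-105)<10)&(S>90)&(V>170))):
        N,l,st,ce=cv2.connectedComponentsWithStats(m.astype(np.uint8))
        for k in range(1,N):
            if st[k,4]<150 or st[k,4]>20000: continue
            ys,xs=np.nonzero(l==k)
            cn,_=cv2.findContours((l==k).astype(np.uint8),cv2.RETR_EXTERNAL,cv2.CHAIN_APPROX_NONE)
            hull=cv2.convexHull(max(cn,key=len))
            P=np.array([at(c,p,.008)[:2]*1000 for p in hull[:,0].astype(float)]); C,R=fit(P)
            if not 25<R<35: continue
            # slot: dark pixels of hull interior
            hm=np.zeros(l.shape,np.uint8); cv2.fillPoly(hm,[hull],1)
            d=(hm>0)&(V<95); ys,xs=np.nonzero(d)
            Q=np.array([at(c,(x,y),.008)[:2]*1000 for x,y in zip(xs,ys)])-C if len(xs)>5 else np.zeros((1,2))
            w=np.hypot(*Q.T)<27; q=Q[w].mean(0) if w.any() else [0,0]
            out.append((n,C,round(R,1),round(float(np.degrees(np.arctan2(q[1],q[0]))),1),len(xs)))
            print(n,"px",np.round(ce[k]),"C",np.round(C,1),"R",round(R,1),"slot",out[-1][3],"r",round(float(np.hypot(*q)),1),len(xs))
    return out
E
python3 - <<'E'
from p import *
for k in("wrist","top"):
    c=viewer.camera(k); print(k); pan(c); masses(c)
    for r in finder.mark_of(k,"pan")[:1]: print(r["conf"],at(c,r["position"],.017)*1000)
    im=c["pixels"].astype(int); m=(im[...,0]>170)&(im[...,1]<110)&(im[...,2]<110)
    N,l,st,ce=cv2.connectedComponentsWithStats(m.astype(np.uint8))
    print([(np.round(ce[i]),st[i,4],np.round(at(c,ce[i],.067)*1000,1)) for i in range(1,N) if 8<st[i,4]<1500])
E
```

```text
wrist
pan? [840.6 232. ] 59.9 res 6.8
pan? [490.1 100.2] 74.5 res 0.2
brass px [ 17. 294.] C [ 613.2 -103.8] R 32.5 slot 113.1 r 14.7 181
brass px [627. 447.] C [1090.2  591.4] R 29.4 slot 0.0 r 0.0 0
0.95 [491.92293333 100.74522992  17.        ]
[(array([ 80., 141.]), np.int32(391), array([490. , 100.1,  67. ]))]
top
pan? [489.   98.6] 73.6 res 0.5
pan? [ 602.3 -262.5] 26.5 res 0.6
pan? [ 610.7 -108.7] 26.7 res 0.4
pan? [839.7 272.1] 83.8 res 5.7
steel px [470. 265.] C [ 488.5 -371.6] R 28.7 slot 128.3 r 13.3 42
steel px [368. 280.] C [ 449.2 -122.8] R 28.9 slot -37.9 r 12.0 48
steel px [410. 309.] C [ 376.2 -226.3] R 28.7 slot -139.4 r 12.0 42
brass px [364. 213.] C [ 612.6 -109.4] R 30.0 slot 113.0 r 13.2 46
brass px [426. 218.] C [ 604.3 -264.1] R 30.0 slot 111.8 r 13.1 49
blue px [412. 266.] C [ 485.7 -229.9] R 29.6 slot 30.2 r 13.4 26
blue px [334. 317.] C [354.4 -41.9] R 29.5 slot -107.9 r 12.5 38
0.83 [485.67646741  96.20845794  17.        ]
[(array([278., 258.]), np.int32(52), array([489.1,  98.5,  67. ]))]
```

Pan centre is (490,100), confirmed by its 199.5 mm distance from the dial. Stacking D, A, E, B, C with each slot in its present direction (113, 322, 112, 221, 128) keeps every step over 60°, so no mass needs re-turning. Brass D goes first.

```bash
python3 -m inch '[[[80,0,0,0,0,0,10],[80,0,0,0,0,0,10],[80,0,0,0,0,0,10],[80,0,0,0,0,0,10],[80,0,0,0,0,0,10],[80,-56,-18,0,0,0,0],[80,-56,-18,0,0,0,0],[80,-56,-18,0,0,0,0]]]' 40 >/dev/null
python3 -m inch '[[[80,-56,-18,0,0,0,0],[80,-56,-18,0,0,0,0],[80,-56,-18,0,0,0,0],[80,-56,-18,0,0,0,0],[80,-30,-12,0,0,0,0],[80,0,0,0,0,0,0],[80,0,0,0,0,0,0]]]' >/dev/null
cat > v.py <<'E'
from p import *; import sys
x,y=map(float,sys.argv[1:3]); k=float(sys.argv[3]) if len(sys.argv)>3 else 0
c=viewer.camera("wrist"); save(c,"last")
ms=masses(c)
if ms:
    m=min(ms,key=lambda m:np.hypot(*(m[1]-[x,y]))+1000*(m[0]=="blue")); print("TARGET",m); go(*m[1],20,m[3]+k)
E
python3 v.py 613 -107
```

```text
steel px [149.  68.] C [ 451.3 -122.1] R 30.6 slot -35.0 r 12.5 300
steel px [ 58. 142.] C [ 378.8 -224.7] R 31.1 slot -136.1 r 12.7 290
steel px [128. 300.] C [ 490.3 -367.9] R 31.4 slot 125.5 r 13.3 102
brass px [315. 126.] C [ 613.5 -108.5] R 30.2 slot 109.9 r 12.2 410
brass px [253. 258.] C [ 605.2 -261.6] R 31.1 slot 109.8 r 12.6 264
blue px [154. 187.] C [ 487.8 -228.3] R 30.6 slot 30.0 r 13.4 268
TARGET ('brass', array([ 613.53394083, -108.48834171]), np.float64(30.2), 109.9, 410)
t 14.4 pos [ 642.3 -167.3  229.5] rot [180.   -0.  113.2] q1,q6 [-14.6  52.2] F [-0.2  0.3 -0.3] open 68.1 | shift now [ 65.3  -3.4 209.5] turn 3.3 | shift after turn [ 65.   -7.1 209.5]
```

View pics/last.png

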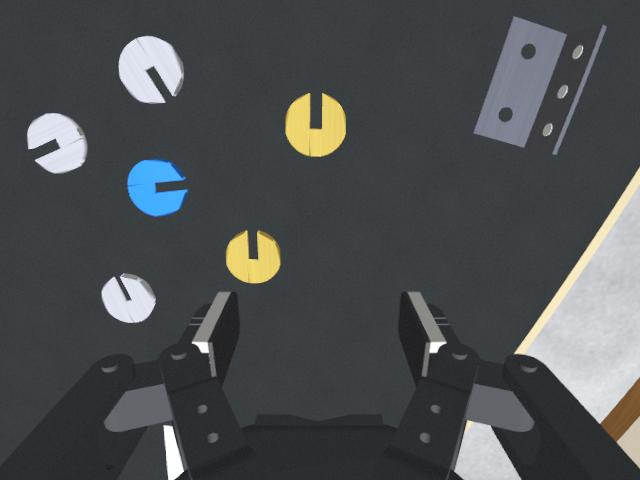

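Brass D sits at (316,125) with its slot straight up the image, so it is already aligned with the tool. Steel A is at (150,68), blue at (157,187), brass E at (253,258).

```bash
python3 - <<'E'
s=open('p.py').read()
s=s.replace('            out.append(','''            ang=np.degrees(np.arctan2(q[1],q[0]))
            if w.sum()>30:
                v=np.linalg.svd(Q[w]-q,full_matrices=False)[2][0]; v*=np.sign(v@q); print("  pca",round(np.degrees(np.arctan2(v[1],v[0])),1),end=" ")
            out.append(''')
open('p.py','w').write(s)
E
python3 v.py 613 -107 | grep -A1 brass
python3 -m inch '[[[80,33,-2,0,0,0,1],[80,32,-2,0,0,0,0],[80,0,0,60,0,0,0],[80,0,0,60,0,0,0],[80,0,0,60,0,0,0],[80,0,0,20,0,0,0],[80,0,0,10,0,0,0],[80,0,0,0,0,0,0]]]'
python3 -m inch '[[[80,0,0,4,0,0,0],[80,0,0,4,0,0,0],[80,0,0,4,0,0,0],[80,0,0,0,0,0,0]]]'
```

```text
pca 110.3 brass px [315. 127.] C [ 613.5 -108.5] R 30.2 slot 111.2 r 12.0 417
  pca 112.5 brass px [253. 258.] C [ 605.4 -261.7] R 31.0 slot 110.7 r 13.1 252
  pca 28.4 blue px [154. 188.] C [ 487.9 -228.4] R 30.6 slot 30.3 r 13.4 270
TARGET ('brass', array([ 613.53588867, -108.45622081]), np.float64(30.2), 111.2, 417)
t 14.5 pos [ 642.4 -167.1  229.5] rot [180.   -0.  113.2] q1,q6 [-14.6  52.2] F [ 0.2 -0.6 -0.2] open 68.2 | shift now [ 65.3  -3.5 209.5] turn 2.0 | shift after turn [ 65.1  -5.8 209.5]
time: 15.5
ee_pos: [0.6147, -0.1099, 0.0209]
tcp_rot: [179.9, 0.1, 112.2]
wrist_force: [-0.5, -0.2, 0.7]
opening: 0.0683
grasp_force: 0.0
time: 16.0
ee_pos: [0.6134, -0.11, 0.0069]
tcp_rot: [-180.0, -0.0, 112.1]
wrist_force: [-0.1, 0.6, 1.0]
opening: 0.0685
grasp_force: 0.0
```

```bash
for i in 1 2; do python3 -m inch '[[[80,0,0,2,0,0,0],[80,0,0,2,0,0,0],[80,0,0,0,0,0,0]]]'|grep -E "ee_pos|force"; done; python3 -c "
from h import *
c=viewer.camera('wrist');save(c,'close')"
```

```text
ee_pos: [0.6136, -0.11, 0.0031]
wrist_force: [-0.6, -0.1, 0.6]
grasp_force: 0.0
ee_pos: [0.6135, -0.11, -0.001]
wrist_force: [-0.8, 0.3, -0.1]
grasp_force: 0.0
```

View pics/close.png

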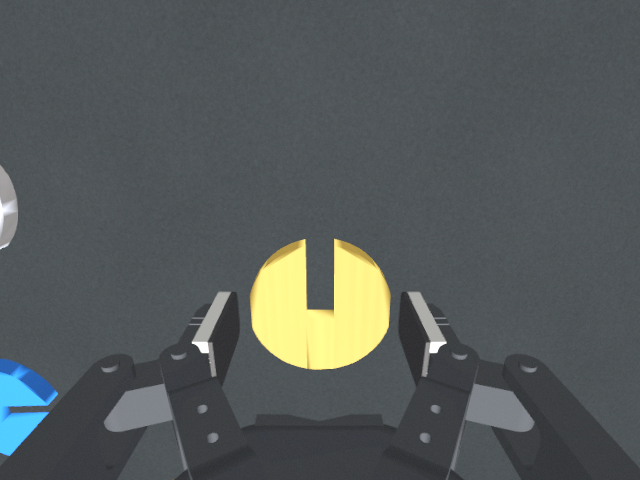

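The disc is centred between the pads (slot at column 320), with no contact yet. I'll feel for the bench.

```bash
for i in 1 2 3 ; do python3 -m inch '[[[80,0,0,1.5,0,0,0],[80,0,0,0,0,0,0]]]'|grep -E "ee_pos|wrist_force"; done
```

```text
ee_pos: [0.6136, -0.11, -0.0023]
wrist_force: [0.4, 0.6, 0.8]
ee_pos: [0.6136, -0.11, -0.0039]
wrist_force: [0.4, -0.6, -0.5]
ee_pos: [0.6136, -0.11, -0.0054]
wrist_force: [-0.1, -0.2, 0.4]
```

```bash
python3 -m inch '[[[80,0,0,-1.5,0,0,0],[0,0,0,0,0,0,0],[0,0,0,0,0,0,0],[0,0,0,0,0,0,0],[0,0,0,0,0,0,0],[0,0,0,0,0,0,0]]]' 50
python3 -m inch '[[[0,0,0,-15,0,0,0],[0,0,0,-25,0,0,0],[0,0,0,-40,0,0,0],[0,0,0,-20,0,0,0],[0,0,0,0,0,0,0],[0,0,0,0,0,0,0]]]'
python3 -c "
from h import *
c=viewer.camera('wrist');save(c,'held')
go(490+45*.375,100-45*.927,115,112)"
```

```text
time: 18.3
ee_pos: [0.614, -0.11, -0.0029]
tcp_rot: [179.9, 0.0, 112.1]
wrist_force: [-1.3, -0.3, 5.6]
opening: 0.056
grasp_force: 53.4
time: 19.05
ee_pos: [0.6132, -0.1099, 0.0953]
tcp_rot: [-179.9, -0.0, 112.1]
wrist_force: [-0.5, 0.1, -2.3]
opening: 0.0555
grasp_force: 53.7
t 19.1 pos [ 613.  -109.9   94.9] rot [-1.799e+02 -1.000e-01  1.121e+02] q1,q6 [-10.2  57.7] F [ 0.1 -0.2 -1.4] open 56.1 | shift now [195.8 -35.  -19.8] turn 0.1 | shift after turn [195.7 -35.4 -19.8]
```

View pics/held.png

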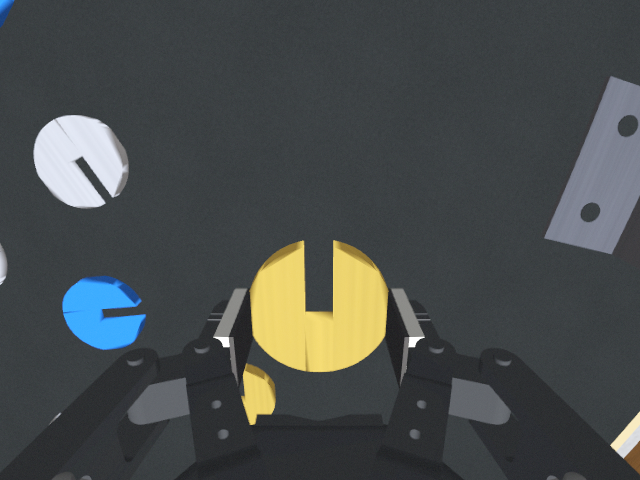

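Brass D is held square, slot clear at (319,275). I'll measure its centre relative to the TCP.

```bash
cat > held.py <<'E'
from p import *; import sys
# args: slot angle offset k (0 or 180)
k=float(sys.argv[1]); c=viewer.camera("wrist"); o=bot.get_obs(); T=np.array(o["ee_pos"])*1000; yaw=np.radians(o["tcp_rot"][2])
im=c["pixels"]; hsv=cv2.cvtColor(im,cv2.COLOR_RGB2HSV); H,S,V=[hsv[...,i].astype(int) for i in range(3)]
z=(T[2]+11)/1000
m=((V>105)&(((abs(H-21)<8)&(S>80))|((S<60)&(V>120)))).astype(np.uint8)
p=proj(c,[*T[:2]/1000,z]); yy,xx=np.mgrid[:480,:640]
cols=abs(xx-p[0])<52; m=(m*cols*(yy<p[1]+110)*(yy>p[1]-110)).astype(np.uint8)
N,l,st,ce=cv2.connectedComponentsWithStats(m); j=1+np.argmax(st[1:,4]); l=l==j
# front and back extreme rows in columns near the axis -> centre in tool x
tx=np.array([np.cos(yaw),np.sin(yaw)]); ty=np.array([np.sin(yaw),-np.cos(yaw)])
cn,_=cv2.findContours(l.astype(np.uint8),cv2.RETR_EXTERNAL,cv2.CHAIN_APPROX_NONE); hull=cv2.convexHull(max(cn,key=len))[:,0].astype(float)
P=np.array([(at(c,q,z)[:2]*1000-T[:2]) for q in hull]); L=np.c_[P@tx,P@ty]
w=abs(L[:,1])<24; C,R=fit(L[w]) 
print("held centre in tool x,y",np.round(C,1),"R",round(R,1),"extents",np.round([L[:,0].min(),L[:,0].max()],1))
s=np.cos(np.radians(k)); print("slot dir",np.round(np.degrees(yaw)+k,1))
PAN=np.array([490,100.]); 
for d in(48,0):
    tgt=PAN-d*s*tx-C[0]*tx; dd=tgt-T[:2]; print("offset",d,"TCP",np.round(tgt,1),"shift",np.round([dd@tx,dd@ty],1))
E
python3 held.py 0
```

```text
held centre in tool x,y [3.4 0.2] R 31.0 extents [-27.3  34.3]
slot dir 112.1
offset 48 TCP [509.4  52.4] shift [189.3 -34.8]
offset 0 TCP [491.3  96.8] shift [237.3 -34.8]
```

```bash
python3 -m inch '[[[0,0,0,-20,0,0,0],[0,50,-9,0,0,0,0],[0,50,-9,0,0,0,0],[0,50,-9,0,0,0,0],[0,39,-8,0,0,0,0],[0,0,0,0,0,0,0],[0,0,0,0,0,0,0]]]'|grep -E "ee_pos|wrist"
python3 -c "
from h import *
go(509.4,52.4,18,112.1)"
```

```text
ee_pos: [0.51, 0.0518, 0.1158]
wrist_force: [0.6, -0.1, -2.8]
t 20.0 pos [510.   51.8 115.8] rot [-180.     0.   112.2] q1,q6 [ 5.8 73.6] F [ 0.6 -0.1 -2.8] open 55.6 | shift now [ 0.8 -0.3 97.8] turn 0.1 | shift after turn [ 0.8 -0.3 97.8]
```

```bash
python3 -c "
from h import *
c=viewer.camera('wrist');save(c,'pre')"
```

```text
(no output)
```

View pics/pre.png

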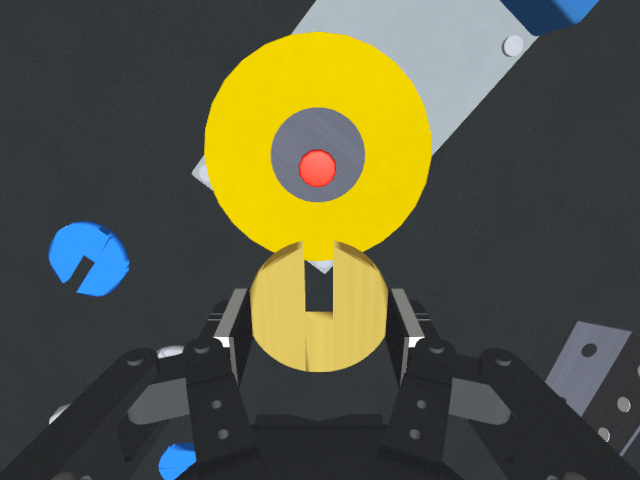

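The slot (column 319) lines up with the red head (318,168). Now descend beside the stem and slide in.

```bash
python3 -m inch '[[[0,0,0,40,0,0,0],[0,0,0,40,0,0,0],[0,0,0,14,0,0,0],[0,0,0,4,0,0,0],[0,0,0,0,0,0,0]]]'|grep -E "ee_pos|wrist"
python3 -m inch '[[[0,10,0,0,0,0,0],[0,10,0,0,0,0,0],[0,10,0,0,0,0,0],[0,10,0,0,0,0,0],[0,4,0,0,0,0,0],[0,0,0,0,0,0,0]]]'|grep -E "ee_pos|wrist"
for i in 1 2 3 4; do python3 -m inch '[[[0,1,0,0,0,0,0],[0,0,0,0,0,0,0]]]'|grep -E "ee_pos|wrist"; done
```

```text
ee_pos: [0.5109, 0.0517, 0.0194]
wrist_force: [0.3, -0.1, -1.7]
ee_pos: [0.4934, 0.0929, 0.0183]
wrist_force: [0.1, -0.0, -1.1]
ee_pos: [0.4932, 0.0934, 0.0183]
wrist_force: [-0.1, -0.6, -1.6]
ee_pos: [0.4927, 0.0944, 0.0182]
wrist_force: [-0.3, -0.1, -2.2]
ee_pos: [0.4923, 0.0955, 0.0183]
wrist_force: [-0.5, 0.4, -2.0]
ee_pos: [0.492, 0.0964, 0.0183]
wrist_force: [-0.2, -0.9, -1.7]
```

Now a push-in until contact, with the gap still open.

```bash
for i in 1 2 3 4; do python3 -m inch '[[[0,0.8,0,0,0,0,0],[0,0,0,0,0,0,0]]]'|grep -E "ee_pos|wrist"; done
```

```text
ee_pos: [0.4917, 0.0971, 0.0183]
wrist_force: [-1.7, 0.6, -0.9]
ee_pos: [0.4914, 0.0979, 0.0183]
wrist_force: [-0.3, 0.7, -1.6]
ee_pos: [0.4911, 0.0986, 0.0183]
wrist_force: [-0.8, -0.8, -1.8]
ee_pos: [0.491, 0.0989, 0.0183]
wrist_force: [0.7, -4.2, -2.4]
```

```bash
for i in 1 2 3; do python3 -m inch '[[[0,-0.1,0,1.2,0,0,0],[0,0,0,0,0,0,0]]]'|grep -E "ee_pos|wrist"; done
```

```text
ee_pos: [0.4912, 0.099, 0.0173]
wrist_force: [1.8, -5.2, -0.2]
ee_pos: [0.4912, 0.099, 0.0161]
wrist_force: [2.4, -4.9, 0.2]
ee_pos: [0.4912, 0.099, 0.0148]
wrist_force: [3.2, -4.7, -0.0]
```

```bash
for i in 1 2 ; do python3 -m inch '[[[0,0,0,1,0,0,0],[0,0,0,0,0,0,0]]]'|grep -E "ee_pos|wrist"; done
python3 -m inch '[[[78,0,0,0,0,0,0],[78,0,0,0,0,0,0],[78,0,0,0,0,0,0],[78,0,0,-20,0,0,0],[78,0,0,-60,0,0,0],[78,-60,0,-40,0,0,0],[78,0,0,0,0,0,0],[78,0,0,0,0,0,0]]]'|grep -E "ee_pos|wrist"
python3 -c "
from p import *
c=viewer.camera('wrist');save(c,'s1');print(finder.mark_of('wrist','mass2_centre'),proj(c,[.490,.1,.025]));masses(c)"
```

```text
ee_pos: [0.4912, 0.099, 0.0141]
wrist_force: [2.2, -4.2, 3.8]
ee_pos: [0.4913, 0.099, 0.0141]
wrist_force: [-2.0, -4.8, 13.1]
ee_pos: [0.5101, 0.0509, 0.1266]
wrist_force: [-0.3, -0.3, 0.4]
[{'position': [318.2, 152.8], 'conf': 0.94}] [318.33128145 153.93211825]
  pca -107.3 blue px [ 97. 251.] C [356.6 -39.4] R 30.8 slot -105.6 r 12.6 394
```

View pics/s1.png

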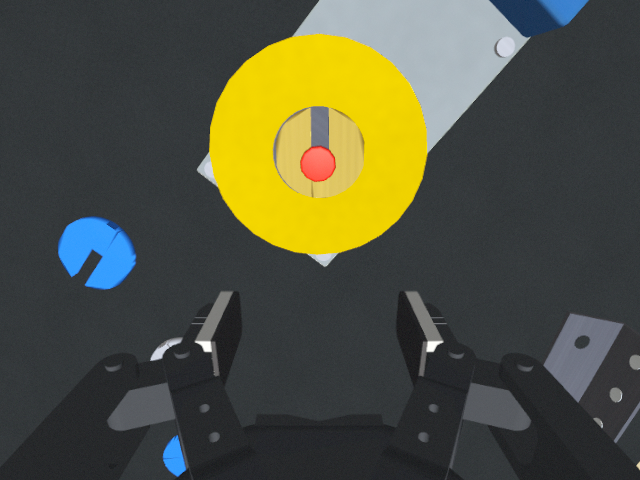

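Brass D is home: the stem head (318,163) sits in line with its slot, and the mass is centred at (318,153), as predicted. Next is steel A.

```bash
python3 -m inch '[[[80,0,0,-40,0,0,-10],[80,0,0,-40,0,0,-10],[80,0,0,-20,0,0,-10],[80,-31,-44,0,0,0,0],[80,-31,-44,0,0,0,0],[80,-31,-44,0,0,0,0],[80,-29,-42,0,0,0,0],[80,0,0,0,0,0,0]]]'|grep -E "ee_pos|wrist"
python3 v.py 451 -122 180
```

```text
ee_pos: [0.4993, -0.1633, 0.2259]
wrist_force: [0.8, 0.9, -0.2]
steel px [628.  29.] C [546.9 157.5] R 26.8 slot -13.5 r 22.6 6
  pca -39.4 steel px [320. 124.] C [ 449.9 -122. ] R 29.9 slot -36.2 r 11.5 374
  pca -137.9 steel px [192. 134.] C [ 377.1 -224.9] R 30.2 slot -137.4 r 12.4 357
  pca 129.8 steel px [179. 259.] C [ 463.7 -324.5] R 30.7 slot 127.5 r 13.6 212
steel px [634. 452.] C [1090.8  -30.5] R 30.6 slot 0.0 r 0.0 0
  pca 112.9 brass px [306. 317.] C [ 604.  -261.9] R 31.1 slot 113.2 r 13.6 216
brass px [626. 431.] C [1029.9  -26.3] R 30.8 slot 0.0 r 0.0 0
blue px [327.   7.] C [355.9 -41.3] R 29.6 slot 0.0 r 0.0 0
  pca 28.7 blue px [259. 220.] C [ 486.5 -228.6] R 30.1 slot 31.4 r 12.2 223
TARGET ('steel', array([ 449.88814439, -121.97488605]), np.float64(29.9), -36.2, 374)
t 26.9 pos [ 499.5 -161.8  226.2] rot [-1.80e+02 -1.00e-01  1.42e+02] q1,q6 [-18.  20.] F [-0.   1.1 -0.2] open 68.6 | shift now [ 63.2   1.  206.3] turn -1.8 | shift after turn [ 63.2   2.9 206.3]
```

Steel C has been knocked to (464,-324), so I'll use that position later. Picking A now.

```bash
python3 -m inch '[[[80,33,0.5,0,0,0,0],[80,32,0.5,0,0,0,0],[80,0,0,60,0,0,0],[80,0,0,60,0,0,0],[80,0,0,60,0,0,0],[80,0,0,25,0,0,0],[80,0,0,15,0,0,0],[80,0,0,8,0,0,0]]]'|grep -E "ee_pos|wrist"
python3 -m inch '[[[80,0,0,0,0,0,0],[0,0,0,0,0,0,0],[0,0,0,0,0,0,0],[0,0,0,0,0,0,0],[0,0,0,0,0,0,0],[0,0,0,0,0,0,0]]]' 50
python3 -m inch '[[[0,0,0,-15,0,0,0],[0,0,0,-25,0,0,0],[0,0,0,-40,0,0,0],[0,0,0,-37,0,0,0],[0,0,0,0,0,0,0],[0,0,0,0,0,0,0]]]'
python3 held.py 180
```

```text
ee_pos: [0.4494, -0.1199, -0.0009]
wrist_force: [-0.0, 0.6, 0.3]
time: 28.6
ee_pos: [0.45, -0.1209, 0.0011]
tcp_rot: [179.9, 0.1, 142.1]
wrist_force: [-2.7, 1.4, 6.0]
opening: 0.0548
grasp_force: 51.4
time: 29.35
ee_pos: [0.4493, -0.1208, 0.1165]
tcp_rot: [180.0, 0.0, 142.1]
wrist_force: [-0.0, -0.6, -1.8]
opening: 0.0553
grasp_force: 53.1
held centre in tool x,y [2.6 0.8] R 30.0 extents [-27.1  32.8]
slot dir 322.1
offset 48 TCP [454.2 127.9] shift [148.4 199.4]
offset 0 TCP [492.1  98.4] shift [100.4 199.4]
```

The grip sits rather high on A (TCP +1.1). I'll set it down and regrip about 4 mm lower.

```bash
python3 -m inch '[[[0,0,0,45,0,0,0],[0,0,0,45,0,0,0],[0,0,0,20,0,0,0],[0,0,0,5,0,0,0],[0,0,0,1.5,0,0,0],[80,0,0,0,0,0,0],[80,0,0,0,0,0,0],[80,0,0,0,0,0,0]]]'|grep -E "ee_pos|wrist"
python3 -m inch '[[[80,0,0,4,0,0,0],[80,0,0,0,0,0,0],[0,0,0,0,0,0,0],[0,0,0,0,0,0,0],[0,0,0,0,0,0,0],[0,0,0,0,0,0,0],[0,0,0,0,0,0,0]]]'
python3 -m inch '[[[0,0,0,-15,0,0,0],[0,0,0,-25,0,0,0],[0,0,0,-40,0,0,0],[0,0,0,-40,0,0,0],[0,0,0,0,0,0,0],[0,0,0,0,0,0,0]]]'
python3 held.py 180
```

```text
ee_pos: [0.4491, -0.1206, -0.0005]
wrist_force: [0.2, -0.5, -0.3]
time: 31.28
ee_pos: [0.4494, -0.1207, -0.0038]
tcp_rot: [180.0, 0.0, 142.1]
wrist_force: [-2.1, 0.7, 4.9]
opening: 0.0562
grasp_force: 53.7
time: 32.02
ee_pos: [0.4491, -0.1206, 0.1155]
tcp_rot: [-180.0, -0.0, 142.1]
wrist_force: [0.2, -0.1, -1.9]
opening: 0.056
grasp_force: 53.5
held centre in tool x,y [0.1 0.9] R 31.2 extents [-30.9  31.6]
slot dir 322.1
offset 48 TCP [452.2 129.4] shift [150.7 199.4]
offset 0 TCP [490.1  99.9] shift [102.7 199.4]
```

```bash
python3 -m inch '[[[0,30,40,0,0,0,0],[0,30,40,0,0,0,0],[0,30,40,0,0,0,0],[0,30,40,0,0,0,0],[0,30.7,39.4,0,0,0,0],[0,0,0,0,0,0,0],[0,0,0,0,0,0,0]]]'|grep -E "ee_pos|wrist"
python3 held.py 180
```

```text
ee_pos: [0.4521, 0.129, 0.1148]
wrist_force: [0.5, -0.1, -2.0]
held centre in tool x,y [10.8 -1.6] R 40.9 extents [-29.5  47.1]
slot dir 322.1
offset 48 TCP [460.7 122.8] shift [-10.1   0.6]
offset 0 TCP [498.6  93.3] shift [-58.1   0.6]
```

```bash
python3 -m inch '[[[0,0,0,40,0,0,0],[0,0,0,35,0,0,0],[0,0,0,12,0,0,0],[0,0,0,3.5,0,0,0],[0,0,0,0,0,0,0]]]'|grep -E "ee_pos|wrist"
python3 -m inch '[[[0,-10,0,0,0,0,0],[0,-10,0,0,0,0,0],[0,-10,0,0,0,0,0],[0,-10,0,0,0,0,0],[0,-4,0,0,0,0,0],[0,0,0,0,0,0,0]]]'|grep -E "ee_pos|wrist"
for i in 1 2 3 4; do python3 -m inch '[[[0,-1,0,0,0,0,0],[0,0,0,0,0,0,0]]]'|grep -E "ee_pos|wrist"; done
```

```text
ee_pos: [0.4534, 0.1291, 0.0264]
wrist_force: [-0.6, -0.0, -1.3]
ee_pos: [0.4875, 0.102, 0.0252]
wrist_force: [0.2, -1.1, -0.6]
ee_pos: [0.4881, 0.1017, 0.0254]
wrist_force: [0.6, -0.1, -1.6]
ee_pos: [0.4891, 0.101, 0.0254]
wrist_force: [0.4, -0.3, -1.0]
ee_pos: [0.4899, 0.1003, 0.0254]
wrist_force: [0.0, 0.1, -0.7]
ee_pos: [0.4904, 0.0999, 0.0253]
wrist_force: [-2.5, 1.4, -0.3]
```

Contact right at the stem. Lowering and releasing.

```bash
for i in 1 2 3 ; do python3 -m inch '[[[0,0,0,1.2,0,0,0],[0,0,0,0,0,0,0]]]'|grep -E "ee_pos|wrist"; done; python3 -m inch '[[[0,0,0,0.8,0,0,0],[0,0,0,0,0,0,0]]]'|grep -E "ee_pos|wrist"
```

```text
ee_pos: [0.4905, 0.0999, 0.0241]
wrist_force: [-2.4, 2.2, 0.2]
ee_pos: [0.4905, 0.0999, 0.0228]
wrist_force: [-2.8, 3.2, -0.2]
ee_pos: [0.4905, 0.0998, 0.0216]
wrist_force: [-2.9, 3.6, 0.8]
ee_pos: [0.4905, 0.0998, 0.0212]
wrist_force: [-4.7, 3.6, 3.1]
```

```bash
python3 -m inch '[[[78,0,0,0,0,0,0],[78,0,0,0,0,0,0],[78,0,0,0,0,0,0],[78,0,0,-20,0,0,0],[78,0,0,-60,0,0,0],[78,0,0,-60,0,0,10],[78,0,0,-60,0,0,10],[78,0,0,0,0,0,9]]]'|grep -E "ee_pos|wrist"
python3 -m inch '[[[80,-61,-5,0,0,0,0],[80,-61,-5,0,0,0,0],[80,-61,-5,0,0,0,0],[80,-61,-5,0,0,0,0],[80,-61,-5,0,0,0,0],[80,-61,-5,0,0,0,0],[80,-58,-5,0,0,0,0],[80,0,0,0,0,0,0]]]'|grep -E "ee_pos|wrist"
python3 v.py 604 -262
```

```text
ee_pos: [0.4924, 0.1, 0.2262]
wrist_force: [0.6, 0.2, -0.1]
ee_pos: [0.6251, -0.3079, 0.2174]
wrist_force: [-0.5, -0.1, -0.3]
  pca -137.0 steel px [102.  19.] C [ 378.6 -225.1] R 31.1 slot -132.1 r 12.7 327
  pca 129.6 steel px [158. 149.] C [ 464.7 -325.8] R 30.4 slot 125.1 r 12.1 267
  pca 113.4 brass px [318. 146.] C [ 605.2 -263.1] R 30.1 slot 111.0 r 12.2 441
  pca 27.5 blue px [209.  57.] C [ 487.3 -229.3] R 30.1 slot 25.8 r 12.8 421
TARGET ('brass', array([ 605.1707519 , -263.14615793]), np.float64(30.1), 111.0, 441)
t 38.4 pos [ 624.9 -305.9  218.7] rot [-1.799e+02 -1.000e-01  1.130e+02] q1,q6 [-26.1  40.9] F [ 0.1  1.4 -0.1] open 68.6 | shift now [ 46.7  -1.2 198.8] turn 2.0 | shift after turn [ 46.6  -2.8 198.8]
```

```bash
python3 -m inch '[[[80,24,-1,0,0,0,0],[80,24.5,-0.5,0,0,0,0],[80,0,0,60,0,0,0],[80,0,0,60,0,0,0],[80,0,0,60,0,0,0],[80,0,0,20,0,0,0],[80,0,0,0,0,0,0],[80,0,0,0,0,0,0]]]'|grep -E "ee_pos|wrist|rot"
```

```text
ee_pos: [0.6061, -0.2604, 0.0242]
tcp_rot: [179.8, 0.2, 113.1]
wrist_force: [0.0, 0.8, 0.9]
```

```bash
python3 -m inch '[[[80,0,0,15,0,0,0],[80,0,0,9,0,0,0],[80,0,0,4.5,0,0,0],[80,0,0,0,0,0,0]]]'|grep -E "ee_pos|wrist"
python3 -m inch '[[[0,0,0,0,0,0,0],[0,0,0,0,0,0,0],[0,0,0,0,0,0,0],[0,0,0,0,0,0,0],[0,0,0,0,0,0,0]]]'
python3 -m inch '[[[0,0,0,-15,0,0,0],[0,0,0,-25,0,0,0],[0,0,0,-40,0,0,0],[0,0,0,-40,0,0,0],[0,0,0,0,0,0,0],[0,0,0,0,0,0,0]]]'|grep -v time
python3 held.py 0
```

```text
ee_pos: [0.6043, -0.2598, -0.0072]
wrist_force: [-3.3, 1.7, 4.3]
time: 40.55
ee_pos: [0.6059, -0.2609, -0.0041]
tcp_rot: [179.8, 0.2, 113.1]
wrist_force: [-3.1, 0.7, 20.4]
opening: 0.056
grasp_force: 61.1
ee_pos: [0.6043, -0.2598, 0.1116]
tcp_rot: [-180.0, -0.0, 113.1]
wrist_force: [-0.0, -0.8, -2.2]
opening: 0.0559
grasp_force: 53.8
held centre in tool x,y [-1.8  0.4] R 31.6 extents [-33.5  29.7]
slot dir 113.1
offset 48 TCP [508.1  57.5] shift [329.4  36.5]
offset 0 TCP [489.3 101.7] shift [377.4  36.5]
```

```bash
python3 -m inch '[[[0,55,6,0,0,0,0],[0,55,6,0,0,0,0],[0,55,6,0,0,0,0],[0,55,6,0,0,0,0],[0,55,6,0,0,0,0],[0,54,6.5,0,0,0,0],[0,0,0,0,0,0,0],[0,0,0,0,0,0,0]]]'|grep -E "ee_pos|wrist|rot"
python3 -c "
from h import *
go(508.1,57.5,32,113.1)"
```

```text
ee_pos: [0.5085, 0.0569, 0.1115]
tcp_rot: [-179.9, -0.0, 113.2]
wrist_force: [0.6, -0.0, -2.0]
t 42.4 pos [508.5  56.9 111.5] rot [-179.9   -0.   113.2] q1,q6 [ 6.4 73.2] F [ 0.6 -0.  -2. ] open 56.6 | shift now [ 0.7  0.  79.5] turn 0.1 | shift after turn [ 0.7  0.  79.5]
```

```bash
python3 -m inch '[[[0,0,0,40,0,0,0],[0,0,0,25,0,0,0],[0,0,0,11,0,0,0],[0,0,0,3.5,0,0,0],[0,0,0,0,0,0,0]]]'|grep -E "ee_pos|wrist"
python3 -m inch '[[[0,10,0,0,0,0,0],[0,10,0,0,0,0,0],[0,10,0,0,0,0,0],[0,10,0,0,0,0,0],[0,4,0,0,0,0,0],[0,0,0,0,0,0,0]]]'|grep -E "ee_pos|wrist"
for i in 1 2 3 4; do python3 -m inch '[[[0,1,0,0,0,0,0],[0,0,0,0,0,0,0]]]'|grep -E "ee_pos|wrist"; done
```

```text
ee_pos: [0.5094, 0.0567, 0.0336]
wrist_force: [0.3, 0.3, -1.1]
ee_pos: [0.4915, 0.0978, 0.033]
wrist_force: [-0.3, 0.3, -0.2]
ee_pos: [0.4912, 0.0982, 0.0329]
wrist_force: [0.3, 1.0, -2.1]
ee_pos: [0.4908, 0.0992, 0.0329]
wrist_force: [-0.1, 0.1, -0.8]
ee_pos: [0.4904, 0.1003, 0.033]
wrist_force: [0.1, 0.3, -2.3]
ee_pos: [0.49, 0.1012, 0.033]
wrist_force: [-0.1, 0.2, -1.0]
```

```bash
for i in 1 2 3; do python3 -m inch '[[[0,0.8,0,0,0,0,0],[0,0,0,0,0,0,0]]]'|grep -E "ee_pos|wrist"; done
```

```text
ee_pos: [0.4897, 0.1019, 0.0329]
wrist_force: [0.1, -0.1, -0.9]
ee_pos: [0.4895, 0.1024, 0.0329]
wrist_force: [1.0, -2.4, -1.2]
ee_pos: [0.4894, 0.1026, 0.033]
wrist_force: [2.4, -5.5, -1.5]
```

Contact. Lower to about 28.9, release, then go and look at steel B.

```bash
python3 -m inch '[[[0,-0.3,0,1.5,0,0,0],[0,0,0,1.5,0,0,0],[0,0,0,0,0,0,0]]]'|grep -E "ee_pos|wrist"; for i in 1 2; do python3 -m inch '[[[0,0,0,0.8,0,0,0],[0,0,0,0,0,0,0]]]'|grep -E "ee_pos|wrist"; done
```

```text
ee_pos: [0.4897, 0.1027, 0.0302]
wrist_force: [1.9, -6.0, 0.6]
ee_pos: [0.4897, 0.1027, 0.0295]
wrist_force: [2.6, -4.9, 0.9]
ee_pos: [0.4898, 0.1027, 0.0289]
wrist_force: [2.4, -5.3, 2.6]
```

```bash
python3 -m inch '[[[78,0,0,0,0,0,0],[78,0,0,0,0,0,0],[78,0,0,0,0,0,0],[78,0,0,-20,0,0,0],[78,0,0,-60,0,0,0],[78,0,0,-60,0,0,10],[78,0,0,-60,0,0,10],[78,0,0,0,0,0,10]]]'|grep -E "ee_pos|wrist"
python3 -m inch '[[[80,0,0,0,0,0,10],[80,0,0,0,0,0,10],[80,0,0,0,0,0,10],[80,0,0,0,0,0,10],[80,-53,24,0,0,0,0],[80,-53,24,0,0,0,0],[80,-53,24,0,0,0,0],[80,-53,24,0,0,0,0]]]'|grep -E "ee_pos|wrist"
python3 -m inch '[[[80,-53,24,0,0,0,0],[80,-53,24,0,0,0,0],[80,-50,24,0,0,0,0],[80,0,0,0,0,0,0],[80,0,0,0,0,0,0]]]'|grep -E "ee_pos|wrist"
python3 v.py 378 -225 180
```

```text
ee_pos: [0.4907, 0.1035, 0.2335]
wrist_force: [0.0, 0.3, -1.1]
ee_pos: [0.3992, -0.1132, 0.2284]
wrist_force: [1.0, -0.2, 0.1]
ee_pos: [0.3355, -0.271, 0.2283]
wrist_force: [0.5, -0.1, -0.4]
  pca -137.0 steel px [314. 127.] C [ 376.6 -225.7] R 30.0 slot -134.1 r 11.7 379
  pca 129.0 steel px [452. 135.] C [ 463.5 -325.4] R 30.3 slot 130.7 r 13.1 350
steel px [  6. 448.] C [-264.8 -187.1] R 34.6 slot 0.0 r 0.0 5
  pca -106.9 blue px [148.  17.] C [354.9 -42.9] R 30.4 slot -104.4 r 12.7 351
  pca 29.0 blue px [399.  44.] C [ 486.2 -229. ] R 30.2 slot 29.6 r 12.3 399
TARGET ('steel', array([ 376.56128534, -225.72125644]), np.float64(30.0), -134.1, 379)
t 49.0 pos [ 335.8 -270.5  228.3] rot [-180.    -0.    43.2] q1,q6 [-38.9  98. ] F [0.5 0.2 0.4] open 68.5 | shift now [ 60.3  -4.7 208.4] turn -2.7 | shift after turn [ 60.5  -1.8 208.4]
```

```bash
python3 -m inch '[[[80,31,-2.4,0,0,0,0],[80,31,-2.3,0,0,0,0],[80,0,0,60,0,0,0],[80,0,0,60,0,0,0],[80,0,0,60,0,0,0],[80,0,0,30,0,0,0],[80,0,0,0,0,0,0],[80,0,0,0,0,0,0]]]'|grep -E "ee_pos|wrist|rot"
```

```text
ee_pos: [0.3786, -0.225, 0.02]
tcp_rot: [179.9, -0.0, 43.2]
wrist_force: [-0.6, -0.9, 0.9]
```

```bash
python3 -m inch '[[[80,0,0,14,0,0,0],[80,0,0,8,0,0,0],[80,0,0,2,0,0,0],[80,0,0,0,0,0,0]]]'|grep -E "ee_pos|wrist"
python3 -m inch '[[[0,0,0,0,0,0,0],[0,0,0,0,0,0,0],[0,0,0,0,0,0,0],[0,0,0,0,0,0,0],[0,0,0,0,0,0,0]]]'
python3 -m inch '[[[0,0,0,-15,0,0,0],[0,0,0,-25,0,0,0],[0,0,0,-40,0,0,0],[0,0,0,-40,0,0,0],[0,0,0,0,0,0,0],[0,0,0,0,0,0,0]]]'|grep -v time
python3 held.py 180
```

```text
ee_pos: [0.3774, -0.2254, -0.0057]
wrist_force: [-0.6, -0.5, 0.2]
time: 51.15
ee_pos: [0.3785, -0.226, -0.0041]
tcp_rot: [179.8, -0.0, 43.1]
wrist_force: [-0.9, -1.4, 8.7]
opening: 0.0561
grasp_force: 59.1
ee_pos: [0.3773, -0.2252, 0.114]
tcp_rot: [-180.0, 0.0, 43.1]
wrist_force: [0.5, 0.5, -2.3]
opening: 0.0561
grasp_force: 54.4
held centre in tool x,y [-0.5 -0.4] R 31.3 extents [-31.5  31.2]
slot dir 223.1
offset 48 TCP [525.4 133.2] shift [ 353.2 -159.9]
offset 0 TCP [490.4 100.3] shift [ 305.2 -159.9]
```

```bash
python3 -m inch '[[[0,50.5,-22.8,0,0,0,0],[0,50.5,-22.8,0,0,0,0],[0,50.5,-22.8,0,0,0,0],[0,50.5,-22.8,0,0,0,0],[0,50.5,-22.8,0,0,0,0],[0,50.5,-22.8,0,0,0,0],[0,50.2,-23.1,0,0,0,0],[0,0,0,0,0,0,0]]]'|grep -E "ee_pos|wrist|rot"
python3 -m inch '[[[0,0,0,0,0,0,0]]]' >/dev/null; python3 -c "
from h import *
go(525.4,133.2,40,43.1)"
```

```text
ee_pos: [0.5258, 0.1357, 0.1122]
tcp_rot: [-179.9, 0.1, 43.4]
wrist_force: [-0.5, -0.2, -2.3]
t 53.1 pos [525.1 132.7 113. ] rot [-1.799e+02  1.000e-01  4.320e+01] q1,q6 [ 14.2 151. ] F [ 0.7  0.2 -1.4] open 56.3 | shift now [ 0.8 -0.1 73. ] turn 0.1 | shift after turn [ 0.8 -0.1 73. ]
```

```bash
python3 -m inch '[[[0,0,0,40,0,0,0],[0,0,0,22,0,0,0],[0,0,0,8,0,0,0],[0,0,0,2.5,0,0,0],[0,0,0,0,0,0,0]]]'|grep -E "ee_pos|wrist"
python3 -m inch '[[[0,-10,0,0,0,0,0],[0,-10,0,0,0,0,0],[0,-10,0,0,0,0,0],[0,-10,0,0,0,0,0],[0,-4,0,0,0,0,0],[0,0,0,0,0,0,0]]]'|grep -E "ee_pos|wrist"
for i in 1 2 3 4; do python3 -m inch '[[[0,-1,0,0,0,0,0],[0,0,0,0,0,0,0]]]'|grep -E "ee_pos|wrist"; done
```

```text
ee_pos: [0.5264, 0.1326, 0.0428]
wrist_force: [0.3, 0.5, -1.8]
ee_pos: [0.4938, 0.1026, 0.042]
wrist_force: [0.4, -0.7, -2.0]
ee_pos: [0.4932, 0.1022, 0.0418]
wrist_force: [0.3, -0.4, -2.3]
ee_pos: [0.4924, 0.1014, 0.0418]
wrist_force: [-1.1, 0.2, -2.5]
ee_pos: [0.4916, 0.1007, 0.0419]
wrist_force: [-0.5, 0.1, -2.9]
ee_pos: [0.4909, 0.1, 0.0419]
wrist_force: [-0.1, 0.1, -1.8]
```

```bash
for i in 1 2 3; do python3 -m inch '[[[0,-0.7,0,0,0,0,0],[0,0,0,0,0,0,0]]]'|grep -E "ee_pos|wrist"; done
```

```text
ee_pos: [0.4905, 0.0996, 0.0419]
wrist_force: [1.1, 0.9, -2.2]
ee_pos: [0.4904, 0.0995, 0.042]
wrist_force: [3.6, 3.4, -4.4]
ee_pos: [0.4903, 0.0994, 0.042]
wrist_force: [6.0, 5.6, -6.5]
```

Contact. Lowering from 42.0 to about 36.9.

```bash
python3 -m inch '[[[0,0.7,0,1.5,0,0,0],[0,0,0,1.5,0,0,0],[0,0,0,0.8,0,0,0],[0,0,0,0,0,0,0]]]'|grep -E "ee_pos|wrist"; for i in 1 2 3; do python3 -m inch '[[[0,0,0,0.7,0,0,0],[0,0,0,0,0,0,0]]]'|grep -E "ee_pos|wrist"; done
```

```text
ee_pos: [0.4905, 0.0993, 0.0384]
wrist_force: [4.5, 4.5, 1.2]
ee_pos: [0.4905, 0.0993, 0.0378]
wrist_force: [4.3, 3.8, -0.4]
ee_pos: [0.4905, 0.0993, 0.0371]
wrist_force: [4.8, 3.1, 0.2]
ee_pos: [0.4906, 0.0993, 0.0368]
wrist_force: [2.6, 3.6, 4.3]
```

```bash
python3 -m inch '[[[78,0,0,0,0,0,0],[78,0,0,0,0,0,0],[78,0,0,0,0,0,0],[78,0,0,-20,0,0,0],[78,0,0,-60,0,0,0],[78,0,0,-60,0,0,-10],[78,0,0,-50,0,0,-10],[78,0,0,0,0,0,-10]]]'|grep -E "ee_pos|wrist"
python3 -m inch '[[[80,0,0,0,0,0,-10],[80,0,0,0,0,0,-10],[80,0,0,0,0,0,-10],[80,0,0,0,0,0,-10],[80,0,0,0,0,0,-10],[80,0,0,0,0,0,-6.5],[80,0,0,0,0,0,0]]]'|grep -E "ee_pos|wrist|rot"
python3 -m inch '[[[80,-46.6,-36.3,0,0,0,0],[80,-46.6,-36.3,0,0,0,0],[80,-46.6,-36.3,0,0,0,0],[80,-46.6,-36.3,0,0,0,0],[80,-46.6,-36.3,0,0,0,0],[80,-46.6,-36.3,0,0,0,0],[80,-46.6,-36.3,0,0,0,0],[80,-46.6,-36.3,0,0,0,0]]]'|grep -E "ee_pos|wrist"
python3 -m inch '[[[80,0,0,0,0,0,0]]]' >/dev/null
python3 v.py 464 -325
```

```text
ee_pos: [0.4912, 0.0992, 0.2302]
wrist_force: [0.7, 1.1, -1.5]
ee_pos: [0.4898, 0.0989, 0.2258]
tcp_rot: [-180.0, -0.0, 129.6]
wrist_force: [-0.0, 0.5, -0.0]
ee_pos: [0.5037, -0.3753, 0.2258]
wrist_force: [1.1, -0.2, 0.0]
  pca 129.3 steel px [320. 129.] C [ 463.7 -326.2] R 29.9 slot 129.0 r 12.2 398
steel px [501. 471.] C [ 960.4 -528.1] R 33.2 slot 0.0 r 0.0 3
brass px [626. 427.] C [1041.3 -354.6] R 33.9 slot 0.0 r 0.0 0
  pca 27.5 blue px [405.  59.] C [ 486.5 -229.7] R 30.1 slot 26.6 r 12.0 402
TARGET ('steel', array([ 463.69017147, -326.21666975]), np.float64(29.9), 129.0, 398)
t 60.5 pos [ 503.4 -374.9  224.5] rot [-1.800e+02 -1.000e-01  1.293e+02] q1,q6 [-36.7  14. ] F [0.2 0.4 0.3] open 68.0 | shift now [6.240e+01 2.000e-01 2.047e+02] turn 0.3 | shift after turn [ 6.240e+01 -1.000e-01  2.047e+02]
```

```bash
python3 -m inch '[[[80,32,0,0,0,0,0],[80,32,0,0,0,0,0],[80,0,0,60,0,0,0],[80,0,0,60,0,0,0],[80,0,0,60,0,0,0],[80,0,0,25,0,0,0],[80,0,0,0,0,0,0],[80,0,0,0,0,0,0]]]'|grep -E "ee_pos|wrist|rot"
```

```text
ee_pos: [0.4641, -0.3239, 0.0228]
tcp_rot: [180.0, 0.1, 129.6]
wrist_force: [-0.3, -1.0, 0.9]
```

```bash
python3 -m inch '[[[80,0,0,15,0,0,0],[80,0,0,9,0,0,0],[80,0,0,2,0,0,0],[80,0,0,0,0,0,0]]]'|grep -E "ee_pos|wrist"
python3 -m inch '[[[0,0,0,0,0,0,0],[0,0,0,0,0,0,0],[0,0,0,0,0,0,0],[0,0,0,0,0,0,0],[0,0,0,0,0,0,0]]]'
python3 -m inch '[[[0,0,0,-15,0,0,0],[0,0,0,-25,0,0,0],[0,0,0,-40,0,0,0],[0,0,0,-40,0,0,0],[0,0,0,0,0,0,0],[0,0,0,0,0,0,0]]]'|grep -v time
python3 held.py 0
```

```text
ee_pos: [0.4631, -0.324, -0.0052]
wrist_force: [0.2, -0.5, -0.6]
time: 62.62
ee_pos: [0.4636, -0.3244, -0.004]
tcp_rot: [180.0, 0.1, 129.6]
wrist_force: [-1.3, 0.3, 5.2]
opening: 0.0561
grasp_force: 57.2
ee_pos: [0.4631, -0.3238, 0.1146]
tcp_rot: [-180.0, -0.0, 129.6]
wrist_force: [-0.2, -0.0, -2.0]
opening: 0.0564
grasp_force: 53.8
held centre in tool x,y [-1.6  0.6] R 31.6 extents [-33.2  30. ]
slot dir 129.6
offset 48 TCP [519.6  64.3] shift [262.5 291.2]
offset 0 TCP [489.  101.2] shift [310.5 291.2]
```

```bash
python3 -m inch '[[[0,37.5,41.6,0,0,0,0],[0,37.5,41.6,0,0,0,0],[0,37.5,41.6,0,0,0,0],[0,37.5,41.6,0,0,0,0],[0,37.5,41.6,0,0,0,0],[0,37.5,41.6,0,0,0,0],[0,37.5,41.6,0,0,0,0],[0,0,0,0,0,0,0]]]'|grep -E "ee_pos|wrist|rot"
python3 -m inch '[[[0,0,0,30,0,0,0],[0,0,0,25,0,0,0],[0,0,0,11,0,0,0],[0,0,0,0,0,0,0],[0,0,0,0,0,0,0]]]' >/dev/null; python3 -c "
from h import *
go(519.6,64.3,47,129.6)"
```

```text
ee_pos: [0.5194, 0.0672, 0.1134]
tcp_rot: [-179.9, -0.1, 129.9]
wrist_force: [-0.1, -0.3, -1.5]
t 65.0 pos [520.5  63.7  49.9] rot [179.9   0.  129.6] q1,q6 [ 7.  57.4] F [ 0.4 -0.1 -2.6] open 56.1 | shift now [ 1.  -0.4  2.9] turn 0.0 | shift after turn [ 1.  -0.4  2.9]
```

```bash
python3 -m inch '[[[0,0,0,2.3,0,0,0],[0,0,0,0,0,0,0],[0,0,0,0,0,0,0]]]'|grep -E "ee_pos|wrist"
python3 -m inch '[[[0,10,0,0,0,0,0],[0,10,0,0,0,0,0],[0,10,0,0,0,0,0],[0,10,0,0,0,0,0],[0,4,0,0,0,0,0],[0,0,0,0,0,0,0]]]'|grep -E "ee_pos|wrist"
for i in 1 2 3 4 5; do python3 -m inch '[[[0,1,0,0,0,0,0],[0,0,0,0,0,0,0]]]'|grep -E "ee_pos|wrist"; done
```

```text
ee_pos: [0.5202, 0.064, 0.0469]
wrist_force: [0.4, 0.2, -1.6]
ee_pos: [0.4919, 0.0981, 0.0468]
wrist_force: [-1.2, 0.7, -2.4]
ee_pos: [0.4914, 0.0984, 0.0466]
wrist_force: [0.3, 0.8, -1.2]
ee_pos: [0.4907, 0.0993, 0.0466]
wrist_force: [-0.2, -0.2, -1.9]
ee_pos: [0.4901, 0.1002, 0.0467]
wrist_force: [0.4, 0.5, -1.3]
ee_pos: [0.4894, 0.1009, 0.0467]
wrist_force: [-0.4, -0.8, -2.7]
ee_pos: [0.4888, 0.1017, 0.0467]
wrist_force: [-0.1, 0.3, -3.0]
```

```bash
for i in 1 2 3; do python3 -m inch '[[[0,0.6,0,0,0,0,0],[0,0,0,0,0,0,0]]]'|grep -E "ee_pos|wrist"; done
python3 -m inch '[[[0,0,0,0.8,0,0,0],[0,0,0,0,0,0,0]]]'|grep -E "ee_pos|wrist";
```

```text
ee_pos: [0.4887, 0.1018, 0.0467]
wrist_force: [2.5, -3.9, -3.0]
ee_pos: [0.4886, 0.1019, 0.0467]
wrist_force: [4.8, -6.0, -3.6]
ee_pos: [0.4886, 0.102, 0.0468]
wrist_force: [6.8, -7.6, -4.5]
ee_pos: [0.4887, 0.102, 0.0465]
wrist_force: [4.6, -8.5, 0.9]
```

```bash
python3 -m inch '[[[0,-1,0,0.6,0,0,0],[0,0,0,0,0,0,0]]]'|grep -E "ee_pos|wrist"; for i in 1 2; do python3 -m inch '[[[0,0,0,0.5,0,0,0],[0,0,0,0,0,0,0]]]'|grep -E "ee_pos|wrist"; done
```

```text
ee_pos: [0.4889, 0.102, 0.0457]
wrist_force: [3.0, -5.1, 0.3]
ee_pos: [0.4889, 0.1021, 0.0453]
wrist_force: [3.8, -4.4, 1.4]
ee_pos: [0.4889, 0.1021, 0.0449]
wrist_force: [3.4, -5.3, 1.8]
```

```bash
python3 -m inch '[[[78,0,0,0,0,0,0],[78,0,0,0,0,0,0],[78,0,0,0,0,0,0],[78,0,0,-20,0,0,0],[78,0,0,-50,0,0,0],[78,-40,0,-40,0,0,0],[78,-25,0,0,0,0,0],[78,0,0,0,0,0,0]]]'|grep -E "ee_pos|wrist"
python3 - <<'E'
from p import *
c=viewer.camera("wrist"); p=proj(c,[.49,.1,.04]).astype(int); print(p)
a=c["pixels"][max(0,p[1]-110):p[1]+110,max(0,p[0]-150):p[0]+150,::-1]
cv2.imwrite("pics/stk.png",cv2.resize(a,None,fx=2.5,fy=2.5))
E
```

```text
ee_pos: [0.5304, 0.0513, 0.1542]
wrist_force: [-0.2, -0.3, 0.1]
[317 136]
```

View pics/stk.png

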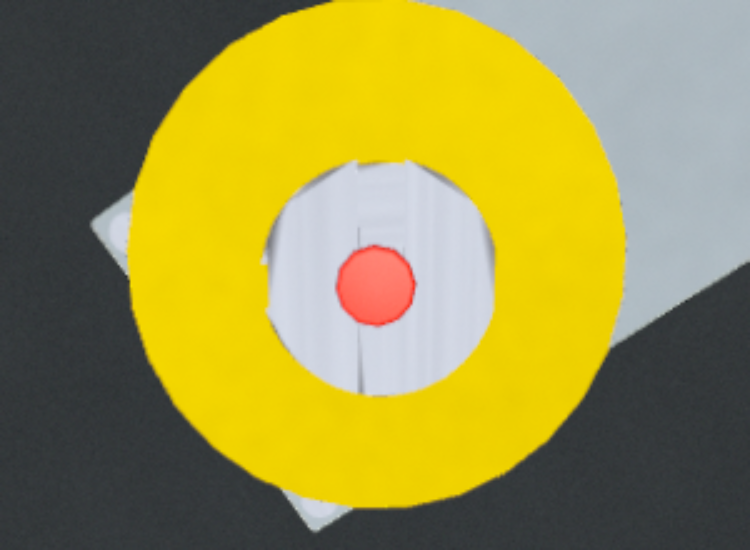

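The stack is concentric with the stem. Top slot points up the image, and the notch at left (265,285) belongs to the mass below, about 93° away. Now the dial.

```bash
python3 -m inch '[[[60,0,0,-40,0,0,-10],[60,0,0,-34,0,0,-10],[60,0,0,0,0,0,-10],[60,0,0,0,0,0,-3.6],[60,-1,59,0,0,0,0],[60,-1,59,0,0,0,0],[60,-1,59,0,0,0,0],[60,-1,58,0,0,0,0]]]'|grep -E "ee_pos|wrist"
python3 -m inch '[[[60,0,0,0,0,0,0],[60,0,0,0,0,0,0]]]' >/dev/null
python3 e.py
```

```text
ee_pos: [0.6007, 0.2787, 0.2279]
wrist_force: [-0.1, -1.7, -0.1]
{'C': array([548.5, 290.6]), 'R': np.float64(55.7), 'red': (np.float64(162.5), array([44.7, 56.9])), 'green': (np.float64(104.9), array([45.3, 49. ])), 'line': (array([316., 126.]), np.int32(378), np.float64(163.7), array([-14.4,   4.2])), 'lineaxis': np.float64(163.2)}
t 71.5 pos [600.7 275.8 228.3] rot [-180.    -0.   163.2] q1,q6 [24.7 41.4] F [-0.5 -0.4  0.4] open 51.2 | shift now [54.2 -0.9 28.3] turn 0.0 | shift after turn [54.2 -1.  28.3]
```

```bash
sed -i 's/(g>160)&(r<120)&(b<150)&near/(g>r+40)\&(g>b+30)\&near/' e.py; python3 e.py|head -1
```

```text
{'C': array([548.5, 290.6]), 'R': np.float64(55.7), 'red': (np.float64(162.4), array([44.9, 57.2])), 'green': (np.float64(100.8), array([45.1, 58.1])), 'line': (array([316., 126.]), np.int32(370), np.float64(162.9), array([-14.1,   4.4])), 'lineaxis': np.float64(163.2)}
```

```bash
python3 -m inch '[[[60,53,-1.3,0,0,0,0],[60,0,0,50,0,0,0],[60,0,0,50,0,0,0],[60,0,0,35,0,0,0],[60,0,0,15,0,0,0],[60,0,0,4,0,0,0],[60,0,0,0,0,0,0]]]'|grep -E "ee_pos|wrist"
python3 -m inch '[[[0,0,0,0,0,0,0],[0,0,0,0,0,0,0],[0,0,0,0,0,0,0],[0,0,0,0,0,0,0],[0,0,0,0,0,0,0],[0,0,0,0,0,0,0]]]' 60
python3 -m inch '[[[0,0,0,0,0,0,9],[0,0,0,0,0,0,9],[0,0,0,0,0,0,9],[0,0,0,0,0,0,9],[0,0,0,0,0,0,9],[0,0,0,0,0,0,9],[0,0,0,0,0,0,8.2],[0,0,0,0,0,0,0]]]'
python3 -c "
from h import *
go(549,290,74,101)"
```

```text
ee_pos: [0.5509, 0.2902, 0.0758]
wrist_force: [0.8, 0.9, -0.0]
time: 73.2
ee_pos: [0.5504, 0.2895, 0.0754]
tcp_rot: [-180.0, 0.1, 163.2]
wrist_force: [-1.8, -5.2, 6.4]
opening: 0.0126
grasp_force: 59.5
time: 74.2
ee_pos: [0.5494, 0.2884, 0.0754]
tcp_rot: [-179.9, 0.2, 100.9]
wrist_force: [-7.2, -10.5, 10.0]
opening: 0.0128
grasp_force: 60.0
t 74.2 pos [549.4 288.4  75.4] rot [-179.9    0.2  100.9] q1,q6 [ 27.8 106.9] F [ -7.2 -10.5  10. ] open 12.8 | shift now [ 1.6 -0.1  1.4] turn -0.1 | shift after turn [ 1.6 -0.1  1.4]
```

```bash
python3 -m inch '[[[60,0,0,0,0,0,0],[60,0,0,0,0,0,0],[60,0,0,0,0,0,0],[60,0,0,-50,0,0,0],[60,0,0,-60,0,0,0],[60,-30,0,-44,0,0,0],[60,-25,0,0,0,0,0],[60,0,0,0,0,0,0]]]'|grep -E "ee_pos|wrist"
python3 -m inch '[[[60,0,0,0,0,0,0]]]' >/dev/null
python3 e.py; python3 -c "
from h import *
c=viewer.camera('wrist');save(c,'fin')"
```

```text
ee_pos: [0.5613, 0.2351, 0.2289]
wrist_force: [0.2, 0.2, -0.8]
{'C': array([548.6, 290.7]), 'R': np.float64(55.7), 'red': (np.float64(163.0), array([44.6, 57.2])), 'green': (np.float64(100.9), array([45.4, 57.6])), 'line': (array([317., 124.]), np.int32(388), np.float64(101.3), array([-3.1, 15.2])), 'lineaxis': np.float64(100.6)}
t 75.4 pos [560.5 236.7 227.6] rot [-179.9   -0.   101.1] q1,q6 [ 22.9 101.8] F [0.3 0.  0.3] open 51.2 | shift now [55.2 -1.3 27.6] turn 0.5 | shift after turn [55.2 -1.7 27.6]
```

View pics/fin.png

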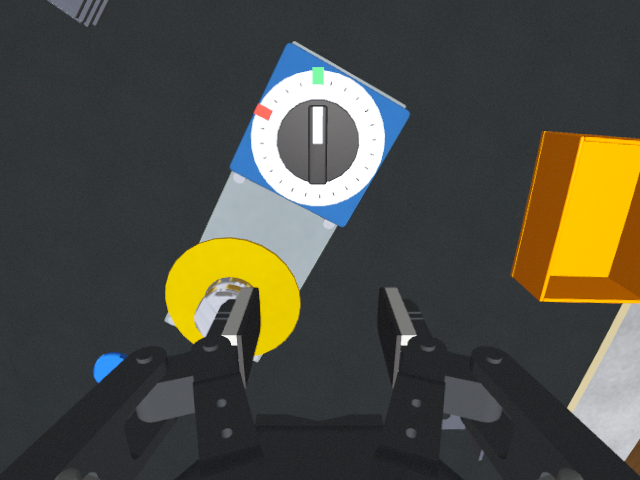

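The pointer (318,120) is in line with the green tab (318,75), within about 0.4°, and the tab hasn't moved. One check of the stack from above, then hand in.

```bash
python3 - <<'E'
from p import *
c=viewer.camera("top"); masses(c)
for r in finder.mark_of("top","mass3_centre")[:2]: print(r, np.round(at(c,r["position"],.053)*1000))
print(bot.job_done())
E
```

```text
steel px [278. 259.] C [494.2 102.2] R 30.5 slot 0.0 r 0.0 0
blue px [412. 266.] C [ 485.8 -230. ] R 29.6 slot 30.5 r 13.4 26
  pca -109.2 blue px [334. 317.] C [354.4 -41.9] R 29.5 slot -107.9 r 12.5 38
{'position': [277.2, 257.5], 'conf': 0.92} [493. 100.  53.]
the job is handed in; nothing more can be done
None
```

I locked the dial, loaded all five masses flat and pushed home with slots at least 90° apart, set the pointer on the green tab to within about 0.4°, left the blue look-alikes, bracket and plates alone, and handed the job in; no verdict came back.

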